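# Pack away the barbecue condiment caddy

### The job

Pack the condiment caddy for the night: slide every amber seasoning shaker along the ledge, standing and never lifted because the caps sit loose, into the lane between the wooden rails, so that they stand single file, packed up against the end stop without gaps and wholly within the straight rails. Set the ramekin and the blue timer upright, button up, in the recesses of their shape, and once everything is in, shut the lid fully. Leave the pepper grinder and the other things on the ledge where they are.

Things in the scene. Friction and masses are not known exactly. Their poses are not given: they have to be found in the camera images.
- shaker1: A seasoning shaker: round amber glass jar with a perforated steel cap, 56 mm in diameter, 76 mm tall, 0.15 to 0.31 kg, bottom-heavy (thick glass base, centre of mass 22 mm up), standing loose on the ledge. Origin at the centre of its underside, z up. One of 3 to 5 alike; absent ones read None.
- shaker2: A seasoning shaker: round amber glass jar with a perforated steel cap, 56 mm in diameter, 76 mm tall, 0.15 to 0.31 kg, bottom-heavy (thick glass base, centre of mass 22 mm up), standing loose on the ledge. Origin at the centre of its underside, z up. One of 3 to 5 alike; absent ones read None.
- shaker3: A seasoning shaker: round amber glass jar with a perforated steel cap, 56 mm in diameter, 76 mm tall, 0.15 to 0.31 kg, bottom-heavy (thick glass base, centre of mass 22 mm up), standing loose on the ledge. Origin at the centre of its underside, z up. One of 3 to 5 alike; absent ones read None.
- shaker4: A seasoning shaker: round amber glass jar with a perforated steel cap, 56 mm in diameter, 76 mm tall, 0.15 to 0.31 kg, bottom-heavy (thick glass base, centre of mass 22 mm up), standing loose on the ledge. Origin at the centre of its underside, z up. One of 3 to 5 alike; absent ones read None.
- shaker5: A seasoning shaker: round amber glass jar with a perforated steel cap, 56 mm in diameter, 76 mm tall, 0.15 to 0.31 kg, bottom-heavy (thick glass base, centre of mass 22 mm up), standing loose on the ledge. Origin at the centre of its underside, z up. One of 3 to 5 alike; absent ones read None.
- ramekin: White ceramic ramekin, an open straight-sided cup 62 mm in outer diameter, 48 mm tall, wall 5 mm. Origin at the centre of its underside, z up.
- timer: Blue plastic push-button kitchen timer, a flat block 72 mm (its x) by 52 mm (its y) by 34 mm tall (z), button and display on top (a 38 mm high point at the button). Origin at the centre of its underside.
- caddy: Wooden condiment caddy fixed to the ledge. Origin at ledge level; x points from the lane to the hinge, y along the lane from end stop to mouth, z up. Lane centred at x = -54.5 mm, nest blocks from x = -13 to +107 mm, then a back board 96 mm tall (front face x = +108 mm). Front rail's outer face x = -97 mm; rear rail x = -24 to -14 mm; cheek 40 mm tall at y = -144 to -156 mm.
- lane_end (a point): Centre of the lane at the inner face of its end stop (96 mm tall), at ledge level; axes as the caddy's (y runs to the mouth). The lane is straight, 61 mm wide and 288 mm long from here, has no floor (shakers stand on the ledge) and holds five shakers in a row. Front rail 26 mm tall, rear rail 34 mm.
- lane_mouth (a point): Centre of the lane at its mouth, at ledge level, axes as the caddy's. Here the straight rails end and flares 26 mm tall widen the way to about 90 mm, 37 mm farther out.
- nest_round: Light wooden nest block 120 x 142 x 34 mm with one round recess 67 mm wide, 14 mm deep; left or right in the caddy from start to start; fixed. Origin at the centre of its underside, axes as the caddy's.
- nest_round_floor (a point): Centre of the floor of the round recess, 20 mm above the ledge.
- nest_oblong: Light wooden nest block 120 x 142 x 34 mm with one rectangular recess 77 mm along its x by 57 mm along its y, 14 mm deep; fixed. Origin at the centre of its underside, axes as the caddy's.
- nest_oblong_floor (a point): Centre of the floor of the rectangular recess, 20 mm above the ledge.
- lid (a joint): Angle of the caddy's grey plastic lid, rad: 0 shut (level, over lane and nests), about 1.6 to 1.8 as found (standing open), at most 1.9. Lid plate 216 mm from hinge to front edge, 314 mm along the hinge, 6 mm thick, the hinge line being in its underside. The hinge is stiff: the lid stays where it is left and needs about 2 to 4 N at its edge to turn.
- lid_hinge (a point): Middle of the lid's hinge line, 98 mm above the ledge at the top of the back board; the line runs along the caddy's y, and the shut lid reaches from it to -x.
- lid_edge (a point): Middle of the lid's front edge, on its outer (upper when shut) face; moves with the lid.
- grinder: Stainless pepper grinder, 54 mm in diameter, 165 mm tall, standing among the shakers; stays out. Origin under its centre.
- sauce: White plastic sauce bottle, 64 mm in diameter, 190 mm tall; bystander. Origin under its centre.
- brush: Grey silicone basting brush lying down, 210 mm long (its x), up to 38 mm wide, 19 mm tall; bystander. Origin near its middle, at ledge level.
- bowl: White bowl at the left, 130 mm wide, 50 mm tall; bystander. Origin under its centre.
- oil: Green glass oil bottle near the robot at the right, 72 mm in diameter, 220 mm tall; bystander. Origin under its centre.
Not all that is in view belongs to the job. What is shaped like the shaker2 but yellow is not meant. Leave any green look-alike of the ramekin alone.

How it is judged:
On the way, in this order (a step that is already met when the one before it is completed fails the run):
1. with the lid still open, every shaker is in the lane in a closed row from the end stop, and the ramekin and timer are in their nests (x of shaker1 in the frame of lane_end between -0.008 and 0.008 m and y of shaker1 in the frame of lane_end between 0.018 and 0.264 m and angle between each of shaker1, shaker2, shaker3, shaker4, shaker5, ramekin, timer's own z axis and vertical below 0.12 rad and height (world z) of each of shaker1, shaker2, shaker3, shaker4, shaker5 below 0.008 m and x of shaker2 in the frame of lane_end between -0.008 and 0.008 m and y of shaker2 in the frame of lane_end between 0.018 and 0.264 m and x of shaker3 in the frame of lane_end between -0.008 and 0.008 m and y of shaker3 in the frame of lane_end between 0.018 and 0.264 m and x of shaker4 in the frame of lane_end between -0.008 and 0.008 m and y of shaker4 in the frame of lane_end between 0.018 and 0.264 m and x of shaker5 in the frame of lane_end between -0.008 and 0.008 m and y of shaker5 in the frame of lane_end between 0.018 and 0.264 m and (y of shaker1 in the frame of lane_end between 0.016 and 0.036 m or y of shaker2 in the frame of lane_end between 0.016 and 0.036 m or y of shaker3 in the frame of lane_end between 0.016 and 0.036 m or y of shaker4 in the frame of lane_end between 0.016 and 0.036 m or y of shaker5 in the frame of lane_end between 0.016 and 0.036 m) and (y of shaker1 in the frame of lane_end between 0.072 and 0.095 m or y of shaker2 in the frame of lane_end between 0.072 and 0.095 m or y of shaker3 in the frame of lane_end between 0.072 and 0.095 m or y of shaker4 in the frame of lane_end between 0.072 and 0.095 m or y of shaker5 in the frame of lane_end between 0.072 and 0.095 m) and (y of shaker1 in the frame of lane_end between 0.128 and 0.154 m or y of shaker2 in the frame of lane_end between 0.128 and 0.154 m or y of shaker3 in the frame of lane_end between 0.128 and 0.154 m or y of shaker4 in the frame of lane_end between 0.128 and 0.154 m or y of shaker5 in the frame of lane_end between 0.128 and 0.154 m) and (horizontal distance between shaker1 and shaker2 below 0.063 m or horizontal distance between shaker1 and shaker3 below 0.063 m or horizontal distance between shaker1 and shaker4 below 0.063 m or horizontal distance between shaker1 and shaker5 below 0.063 m) and (horizontal distance between shaker2 and shaker1 below 0.063 m or horizontal distance between shaker2 and shaker3 below 0.063 m or horizontal distance between shaker2 and shaker4 below 0.063 m or horizontal distance between shaker2 and shaker5 below 0.063 m) and (horizontal distance between shaker3 and shaker1 below 0.063 m or horizontal distance between shaker3 and shaker2 below 0.063 m or horizontal distance between shaker3 and shaker4 below 0.063 m or horizontal distance between shaker3 and shaker5 below 0.063 m) and (horizontal distance between shaker4 and shaker1 below 0.063 m or horizontal distance between shaker4 and shaker2 below 0.063 m or horizontal distance between shaker4 and shaker3 below 0.063 m or horizontal distance between shaker4 and shaker5 below 0.063 m) and (horizontal distance between shaker5 and shaker1 below 0.063 m or horizontal distance between shaker5 and shaker2 below 0.063 m or horizontal distance between shaker5 and shaker3 below 0.063 m or horizontal distance between shaker5 and shaker4 below 0.063 m) and horizontal distance between ramekin and nest_round_floor below 0.008 m and z of ramekin in the frame of nest_round_floor between -0.004 and 0.006 m and horizontal distance between timer and nest_oblong_floor below 0.008 m and z of timer in the frame of nest_oblong_floor between -0.004 and 0.006 m and angle between the x axis of timer and the x axis of nest_oblong, either way round below 0.15 rad and value of joint lid above 0.8 rad), for 0.2 s.
2. then the lid is shut (value of joint lid below 0.05 rad), for 0.2 s.
At the end, for the whole second after the job is handed in: All shakers upright on the ledge in the lane (8 mm of its centre line, inside the straight rails to 4 mm), the first at the end stop, gaps under 7 mm; ramekin and timer upright on the floors of their recesses (8 mm, timer 0.15 rad); all at rest; lid within 0.05 rad of shut (x of shaker1 in the frame of lane_end between -0.008 and 0.008 m and y of shaker1 in the frame of lane_end between 0.018 and 0.264 m and angle between each of shaker1, shaker2, shaker3, shaker4, shaker5, ramekin, timer's own z axis and vertical below 0.12 rad and height (world z) of each of shaker1, shaker2, shaker3, shaker4, shaker5 below 0.008 m and x of shaker2 in the frame of lane_end between -0.008 and 0.008 m and y of shaker2 in the frame of lane_end between 0.018 and 0.264 m and x of shaker3 in the frame of lane_end between -0.008 and 0.008 m and y of shaker3 in the frame of lane_end between 0.018 and 0.264 m and x of shaker4 in the frame of lane_end between -0.008 and 0.008 m and y of shaker4 in the frame of lane_end between 0.018 and 0.264 m and x of shaker5 in the frame of lane_end between -0.008 and 0.008 m and y of shaker5 in the frame of lane_end between 0.018 and 0.264 m and (y of shaker1 in the frame of lane_end between 0.016 and 0.036 m or y of shaker2 in the frame of lane_end between 0.016 and 0.036 m or y of shaker3 in the frame of lane_end between 0.016 and 0.036 m or y of shaker4 in the frame of lane_end between 0.016 and 0.036 m or y of shaker5 in the frame of lane_end between 0.016 and 0.036 m) and (y of shaker1 in the frame of lane_end between 0.072 and 0.095 m or y of shaker2 in the frame of lane_end between 0.072 and 0.095 m or y of shaker3 in the frame of lane_end between 0.072 and 0.095 m or y of shaker4 in the frame of lane_end between 0.072 and 0.095 m or y of shaker5 in the frame of lane_end between 0.072 and 0.095 m) and (y of shaker1 in the frame of lane_end between 0.128 and 0.154 m or y of shaker2 in the frame of lane_end between 0.128 and 0.154 m or y of shaker3 in the frame of lane_end between 0.128 and 0.154 m or y of shaker4 in the frame of lane_end between 0.128 and 0.154 m or y of shaker5 in the frame of lane_end between 0.128 and 0.154 m) and (horizontal distance between shaker1 and shaker2 below 0.063 m or horizontal distance between shaker1 and shaker3 below 0.063 m or horizontal distance between shaker1 and shaker4 below 0.063 m or horizontal distance between shaker1 and shaker5 below 0.063 m) and (horizontal distance between shaker2 and shaker1 below 0.063 m or horizontal distance between shaker2 and shaker3 below 0.063 m or horizontal distance between shaker2 and shaker4 below 0.063 m or horizontal distance between shaker2 and shaker5 below 0.063 m) and (horizontal distance between shaker3 and shaker1 below 0.063 m or horizontal distance between shaker3 and shaker2 below 0.063 m or horizontal distance between shaker3 and shaker4 below 0.063 m or horizontal distance between shaker3 and shaker5 below 0.063 m) and (horizontal distance between shaker4 and shaker1 below 0.063 m or horizontal distance between shaker4 and shaker2 below 0.063 m or horizontal distance between shaker4 and shaker3 below 0.063 m or horizontal distance between shaker4 and shaker5 below 0.063 m) and (horizontal distance between shaker5 and shaker1 below 0.063 m or horizontal distance between shaker5 and shaker2 below 0.063 m or horizontal distance between shaker5 and shaker3 below 0.063 m or horizontal distance between shaker5 and shaker4 below 0.063 m) and horizontal distance between ramekin and nest_round_floor below 0.008 m and z of ramekin in the frame of nest_round_floor between -0.004 and 0.006 m and horizontal distance between timer and nest_oblong_floor below 0.008 m and z of timer in the frame of nest_oblong_floor between -0.004 and 0.006 m and angle between the x axis of timer and the x axis of nest_oblong, either way round below 0.15 rad and linear speed of each of shaker1, shaker2, shaker3, shaker4, shaker5, ramekin, timer below 0.02 m/s and value of joint lid below 0.05 rad); the robot touches nothing.
It fails at once if a shaker lifted off the ledge (height (world z) of any of shaker1, shaker2, shaker3, shaker4, shaker5 above 0.03 m).
It fails at once if a shaker knocked over (angle between any of shaker1, shaker2, shaker3, shaker4, shaker5's own z axis and vertical above 0.7 rad).
It fails at once if a bystander moved more than 30 mm (distance of any of grinder, sauce, brush, bowl, oil from where it was at the start of the episode above 0.03 m).
Of shaker1, shaker2, shaker3, shaker4, shaker5 only 3 to 5 are there at a start; the rules pass over those that are not, and their reading is None.
At some moment in a run one of shaker1, shaker2, shaker3, shaker4, shaker5, ramekin, timer may be knocked a few centimetres aside while the robot is not near it.
It also fails if it takes over 210 s, if anything falls off the work surface, if the arm or the gripper's body presses on something with over 40 N, if the wrist force passes 120 N, or if a joint passes its speed limit or range.

### The arm

A 6-joint arm with a two-finger parallel gripper is mounted at the origin on the work surface. World frame = base frame: x ahead of the robot, y to its left, z up, the work surface at z = 0. Lengths are in m, angles in rad, forces in N, time in s.
With the tool pointing down it reaches from about 0.35 to 0.85 m from the base axis. Payload 8.1 kg.
Tool frame: the origin (TCP) lies between the finger pads; the fingertips stand 25 mm ahead of it and the grasp point (between the pads) lies 6 mm ahead of it; z points along the fingers, y is the line along which they close (so a half turn about z gives the same grasp; the last joint's range is limited). The gripper opens to 93 mm and grips with 3 to 60 N. Pads are 15 mm wide; open, the fingers measure 128 mm over their backs; the gripper's body (75 mm by 188 mm) begins 65 mm behind the grasp point.
Start: joints at [-1.387, 0.13, 1.488, -0, 1.523, -0.085], TCP at [0.159, -0.578, 0.244] pointing down, gripper open.
Joint ranges: [-2.96, 2.96], [-0.89, 2.26], [0.02, 2.5], [-1.34, 4.48], [0, 2.73], [-2.66, 2.66]. Speed limits (rad/s): [2.39, 2.39, 2.79, 3.14, 3.14, 3.14].

### API

Orientations are given as a rotation vector (axis times angle).
In Python, from plant import robot gives the robot as it stands.
- The arm moves only by the tool arm_command, never from a script. Its argument "increments" is text: rows parted by semicolons, each of 5 numbers parted by spaces: the closure, from 0 (fully open) to 1 (shut), then the shift along the tool's x, y, z in mm, then the turn about the tool's z in rad. A call has 1 to 5 rows; each row is the pose to reach, as a shift and turn from the pose commanded when the call began, along the tool's axes at that moment; what a row does not reach only later rows make up. A row lasts 1/10 s, in which the tool goes at most 50 mm and 8.59 degrees, less where a joint would pass 70% of its speed; a pose out of reach is approached as far as the arm can. A call with a gripper value outside its range is refused whole. The fingers move at their own pace and stop on an object; "grip_force" is the grip in N (left out, the last holds). Time passes only in rows, so rows that repeat a pose let the fingers close. It gives the time, the measured TCP pose, the force, the opening and the grip force at its end, in the units of the state.
- robot.read_state(): the state, without advancing time (a new reading comes with each control period).
- robot.read_camera(name): name is "side" or "top"; returns the picture (400x640x3 uint8, blue, green, red); there is no depth.
- robot.camera_model(name): a dict with "fx", "fy", "cx", "cy" (pixels), "D" ([k1, k2, p1, p2, k3] as OpenCV has them; the pictures are not rectified), "eye" and "rotation" of the camera in the world. Camera axes: x right, y down, z forward; pixel columns grow to the right and rows downward; lengths in m; the calibration is good to about 2 mm. A picture is of the moment at which its call begins. camera_model takes no time and is no camera call.
- robot.close_job(): hands the job in; it is judged then, once.
The state is a dict: "t": time; "q": joint angles; "dq": joint speeds; "joint_torque": joint torques, N m; "tool_pos": TCP position; "orientation": TCP orientation; "force": force on the tool from outside, world axes, zero at the start; "wrist_torque": the same for the moment, N m; "opening": finger opening in m; "gripper_force": force on a finger pad.
Only numpy, scipy, OpenCV 4.12 (cv2) and the standard library are available. Lean on these libraries where they do the work, as an engineer would, in place of code of your own. Each camera call takes 0.05 s, during which the arm holds its last target. There are 200 camera calls.

## Working session

There is one attempt and no reset: what is moved stays moved. The work goes in short steps, Python scripts to look and compute and a tool call to move; the robot and the scene stay as the last step left them, time stands still between calls to the robot, and variables do not carry over. Pictures are saved under pics/ and viewed, at most 14 in all, crops included, and the job is handed in when it is done.

Besides the shell and the picture viewer there is one more tool, called after ">>>" in YAML: its name, and indented under it one key for each argument. arm_command: Moves the arm, as the interface text tells. Its arguments: {"type":"object","properties":{"increments":{"type":"string"},"grip_force":{"type":"number"}},"required":["increments"]}

```bash
mkdir -p pics; ls; cat > h.py <<'E'
import numpy as np, cv2
from plant import robot
from scipy.spatial.transform import Rotation as R
def snap(n,f=None):
    im=np.array(robot.read_camera(n)); 
    if f: cv2.imwrite('pics/'+f,im)
    return im
def ray(n,px):
    c=robot.camera_model(n)
    K=np.array([[c['fx'],0,c['cx']],[0,c['fy'],c['cy']],[0,0,1.]])
    u=cv2.undistortPoints(np.array(px,float).reshape(-1,1,2),K,np.array(c['D'],float)).reshape(-1,2)
    Rm=np.array(c['rotation'],float)
    if Rm.shape!=(3,3): Rm=R.from_rotvec(Rm).as_matrix()
    return np.array(c['eye'],float),np.c_[u,np.ones(len(u))]@Rm.T
def onz(n,px,z):
    e,d=ray(n,px); return e+d*((z-e[2])/d[:,2])[:,None]
def proj(n,P):
    c=robot.camera_model(n)
    K=np.array([[c['fx'],0,c['cx']],[0,c['fy'],c['cy']],[0,0,1.]])
    Rm=np.array(c['rotation'],float)
    if Rm.shape!=(3,3): Rm=R.from_rotvec(Rm).as_matrix()
    rv=cv2.Rodrigues(Rm.T)[0]; t=-Rm.T@np.array(c['eye'],float)
    return cv2.projectPoints(np.array(P,float).reshape(-1,1,3),rv,t,K,np.array(c['D'],float))[0].reshape(-1,2)
E
python3 - <<'E'
from h import *
for n in('top','side'):
    snap(n,n+'0.png'); print(n,robot.camera_model(n))
s=robot.read_state();print(s)
E
```

```text
pics
top {'fx': 487.352813667251, 'fy': 487.352813667251, 'cx': 307.7488607086394, 'cy': 198.22203706770736, 'D': array([0.02651619, 0.        , 0.        , 0.        , 0.        ]), 'eye': array([0.29500861, 0.05590055, 1.60435495]), 'rotation': array([-2.15523885,  2.14641951, -0.1682883 ])}
side {'fx': 506.5508940603553, 'fy': 506.5508940603553, 'cx': 322.20062009320253, 'cy': 206.50399188920252, 'D': array([0.01901382, 0.        , 0.        , 0.        , 0.        ]), 'eye': array([-0.36539273,  1.34235503,  1.11488052]), 'rotation': array([-0.74433027,  2.41489949, -1.31470577])}
{'t': 0.1, 'q': array([-1.38739399e+00,  1.31108701e-01,  1.48916033e+00, -2.45792039e-05,
        1.52303098e+00, -8.53860689e-02]), 'dq': array([ 7.10808203e-05, -2.29006308e-03, -2.89844438e-03,  3.80712104e-04,
       -2.93623034e-04, -1.06894058e-04]), 'joint_torque': array([ 1.10181962e-03, -5.61338818e+01, -4.93097198e+01,  7.69816828e-02,
        2.91630684e-02, -8.22966058e-05]), 'tool_pos': array([ 0.15927114, -0.57797462,  0.24268408]), 'orientation': array([-3.11157493e+00, -4.20715534e-01,  1.69807286e-04]), 'force': array([ 0.61693755,  0.12685272, -0.07704801]), 'wrist_torque': array([0.0199049 , 0.00257749, 0.0001171 ]), 'gripper_force': 0.0, 'opening': 0.09305069592486469}
```

View pics/top0.png

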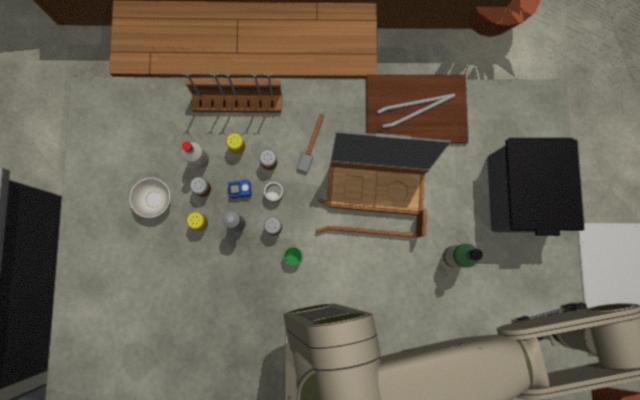

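View pics/side0.png

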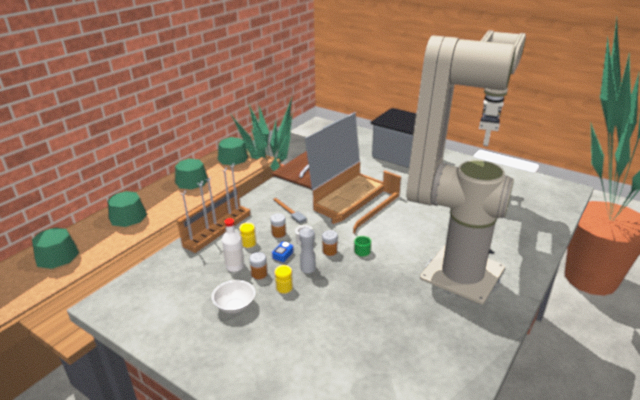

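```bash
python3 - <<'E'
from h import *
t=cv2.imread('pics/top0.png');s=cv2.imread('pics/side0.png')
a=cv2.resize(t[120:280,180:440],None,fx=3,fy=3,interpolation=cv2.INTER_CUBIC);cv2.imwrite('pics/tc.png',a)
b=cv2.resize(s[110:310,210:410],None,fx=3,fy=3,interpolation=cv2.INTER_CUBIC);cv2.imwrite('pics/sc.png',b)
for n,p in dict(shA=(268,158),shB=(200,186),shC=(272,226),yel1=(235,142),yel2=(197,220)).items(): print(n,onz('top',[p],.076).round(3))
print('ramek',onz('top',[(273,190)],.048).round(3),'timer',onz('top',[(239,188)],.036).round(3))
E
```

```text
shA [[0.649 0.168 0.076]]
shB [[0.556 0.381 0.076]]
shC [[0.43  0.152 0.076]]
yel1 [[0.701 0.274 0.076]]
yel2 [[0.448 0.387 0.076]]
ramek [[0.549 0.152 0.048]] timer [[0.557 0.263 0.036]]
```

View pics/tc.png

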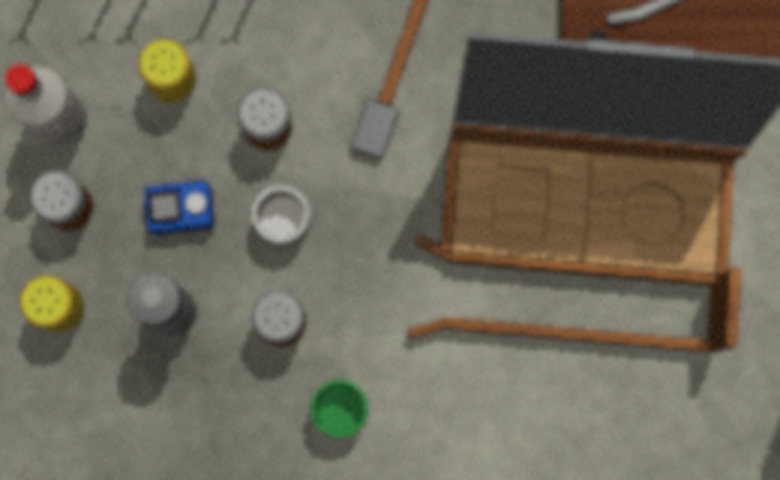

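View pics/sc.png

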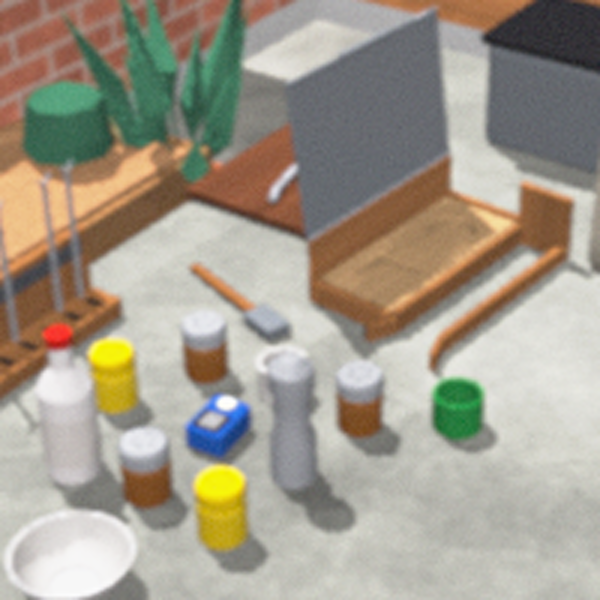

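```bash
python3 - <<'E'
from h import *
t=cv2.imread('pics/top0.png');s=cv2.imread('pics/side0.png')
for im,(x0,y0,w,h),f in((t,(310,150,130,100),'tc2.png'),(s,(305,160,130,75),'sc2.png')):
    c=im[y0:y0+h,x0:x0+w]; c=cv2.resize(c,None,fx=6,fy=6,interpolation=cv2.INTER_CUBIC)
    l=cv2.cvtColor(c,cv2.COLOR_BGR2LAB); l[...,0]=cv2.createCLAHE(3,(4,4)).apply(l[...,0]); cv2.imwrite('pics/'+f,cv2.cvtColor(l,cv2.COLOR_LAB2BGR))
# object blobs
H=cv2.cvtColor(t,cv2.COLOR_BGR2HSV)
def cc(m,lab):
    n,L,S,C=cv2.connectedComponentsWithStats(m.astype('uint8'))
    for i in range(1,n):
        if S[i,4]>60: print(lab,S[i],C[i].round(1))
m=(H[...,0]>105)&(H[...,0]<130)&(H[...,1]>120)&(H[...,2]>60); cc(m,'blue')
ys,xs=np.nonzero(m[170:210,220:260]); 
m2=cv2.morphologyEx(m[170:210,220:260].astype('uint8'),cv2.MORPH_CLOSE,np.ones((9,9)))
print(cv2.minAreaRect(cv2.findNonZero(m2)))
E
```

```text
blue [229 180  22  18 187] [240.3 189.3]
((19.10000228881836, 18.80000114440918), (15.752410888671875, 21.582042694091797), 82.87498474121094)
```

View pics/tc2.png

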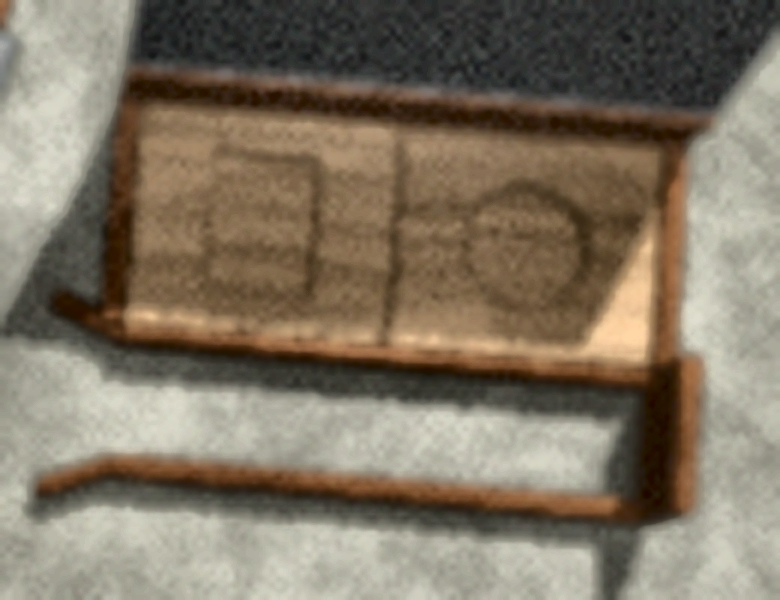

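View pics/sc2.png

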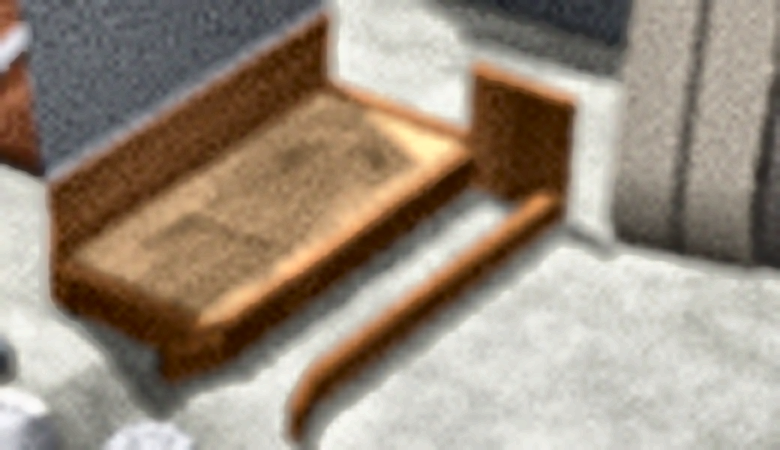

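```bash
python3 - <<'E'
from h import *
from scipy.optimize import least_squares
def T(p): return (310+(p[0]-2.5)/6,150+(p[1]-2.5)/6)
def S(p): return (305+(p[0]-2.5)/6,160+(p[1]-2.5)/6)
# caddy pts (x,y,z) , tc2 px
A=[((-91,144,26),(108,465)),((-91,-135,26),(620,505)),((-19,144,34),(108,330)),((-19,-144,34),(645,376)),
((107,0,34),(400,132)),((-13,0,34),(385,345)),((47,-71,34),(528,245)),((47,71,34),(262,224))]
pw=np.array([onz('top',[T(p)],c[2]/1000)[0,:2] for c,p in A]); cx=np.array([c[:2] for c,_ in A])/1000
def f(v): 
    r=R.from_euler('z',v[2]).as_matrix()[:2,:2]; return (cx@r.T+v[:2]-pw).ravel()
r=least_squares(f,[.55,-.1,0],loss='soft_l1',f_scale=.003); print(r.x.round(4)); print((f(r.x)*1000).reshape(-1,2).round(1))
v=r.x; M=R.from_euler('z',v[2]).as_matrix()
for n,p in dict(lane_end=(-54.5,-144,0),mouth=(-54.5,144,0),flare=(-54.5,181,0),round=(47,-71,20),obl=(47,71,20),hinge=(108,0,98)).items():
    w=M@np.array(p)/1000+[v[0],v[1],0]; print(n,w.round(3))
# check with side: end stop top corners (z .096), back board top corner
def tri(pt,ps):
    e1,d1=ray('top',[pt]);e2,d2=ray('side',[ps]);d1=d1[0]/np.linalg.norm(d1[0]);d2=d2[0]/np.linalg.norm(d2[0])
    a=np.linalg.lstsq(np.c_[d1,-d2],e2-e1,rcond=None)[0];P=e1+a[0]*d1;Q=e2+a[1]*d2;return ((P+Q)/2).round(4),(np.linalg.norm(P-Q)*1000).round(1)
print('round rim ctr',tri(T((528,245)),S((340,150))), 'obl ctr',tri(T((262,224)),S((215,250))))
print('front rail bend',tri(T((108,465)),S((318,372))),'stop',tri(T((620,505)),S((540,198))))
print('stop front top',tri(T((688,515)),S((573,97))))
# object px: tc, sc
def t(p): return (180+(p[0]-1)/3,120+(p[1]-1)/3)
def s(p): return (210+(p[0]-1)/3,110+(p[1]-1)/3)
for n,a,b in(('shA',(264,115),(204,328)),('shB',(59,198),(144,444)),('shC',(279,317),(360,378)),('timerbtn',(196,204),(227,404)),('grinder',(153,297),(291,365))):
    print(n,tri(t(a),s(b)))
print('ramek',onz('top',[t((281,214))],.045),'timer ctr',onz('top',[t((179,205))],.034),'green',onz('top',[t((339,408))],.048),'brush',onz('top',[t((374,128))],.015))
E
```

```text
[ 0.5109 -0.1758 -0.0823]
[[ 0.2  0.7]
 [-2.4 -0.7]
 [-0.7 -5.5]
 [-0.7 -1.9]
 [ 2.9  0.9]
 [ 0.9  0.6]
 [-0.4  3.8]
 [ 0.4  0.5]]
lane_end [ 0.445 -0.315  0.   ]
mouth [ 0.468 -0.028  0.   ]
flare [0.471 0.009 0.   ]
round [ 0.552 -0.25   0.02 ]
obl [ 0.564 -0.109  0.02 ]
hinge [ 0.619 -0.185  0.098]
round rim ctr (array([ 0.5484, -0.2528,  0.0459]), np.float64(4.4)) obl ctr (array([ 0.5608, -0.1107,  0.0337]), np.float64(5.5))
front rail bend (array([ 0.4291, -0.0262,  0.033 ]), np.float64(5.0)) stop (array([ 0.4125, -0.3011,  0.0278]), np.float64(2.4))
stop front top (array([ 0.4022, -0.3189,  0.1023]), np.float64(2.8))
shA (array([0.6506, 0.1696, 0.071 ]), np.float64(1.9))
shB (array([0.5598, 0.3855, 0.0728]), np.float64(4.2))
shC (array([0.4335, 0.1504, 0.0718]), np.float64(1.7))
timerbtn (array([0.5587, 0.2439, 0.0398]), np.float64(1.8))
grinder (array([0.4444, 0.2698, 0.157 ]), np.float64(0.1))
ramek [[0.54657158 0.1510047  0.045     ]] timer ctr [[0.55767972 0.26252252 0.034     ]] green [[0.33872909 0.08673069 0.048     ]] brush [[0.64865845 0.05094482 0.015     ]]
```

```bash
python3 - <<'E'
from h import *
t=lambda p:(180+(p[0]-1)/3,120+(p[1]-1)/3)
print('sauce cap',onz('top',[t((20,78))],.188),'sauce base side',onz('side',[(210+72/3,110+475/3)],0))
print('oil cap',onz('top',[(475,254)],.218))
c=robot.read_state();M=R.from_rotvec(c['orientation']).as_matrix();print(M.round(3))
E
cat >> h.py <<'E'
def go(x,y,z,h=None):
    """print increments (tool axes mm, turn) to reach TCP world x,y,z and tool-x heading h"""
    s=robot.read_state();M=R.from_rotvec(s['orientation']).as_matrix();p=s['tool_pos']
    d=M.T@(np.array([x,y,z])-p)*1000;hd=np.arctan2(M[1,0],M[0,0])
    print('at',p.round(3),'head',hd.round(3),'shift',d.round(0),'turn',None if h is None else round(hd-h,3),'rows',(np.linalg.norm(d)/50).round(1))
E
python3 -c "
from h import *
go(.159,-.578,.40);go(.5466,.151,.16,-.082)"
```

```text
sauce cap [[0.65853153 0.40216883 0.188     ]] sauce base side [[0.65589299 0.40915913 0.        ]]
oil cap [[ 0.34099141 -0.4323691   0.218     ]]
[[ 0.964  0.266 -0.   ]
 [ 0.266 -0.964  0.002]
 [ 0.    -0.002 -1.   ]]
at [ 0.159 -0.578  0.243] head 0.269 shift [  -0.   -0. -157.] turn None rows 3.1
at [ 0.159 -0.578  0.243] head 0.269 shift [ 567. -600.   84.] turn 0.351 rows 16.6
```

>>> arm_command:
  increments: "0.1 0 0 -50 0; 0.1 0 0 -100 0; 0.1 0 0 -150 0; 0.1 34 -36 -150 0; 0.1 68 -72 -150 0"

```text
t: 0.6
tool_pos: [0.206, -0.4916, 0.3954]
orientation: [3.111, 0.417, 0.001]
force: [1.0, 1.0, -0.6]
opening: 0.0838
gripper_force: 0.0
```

>>> arm_command:
  increments: "0.1 34 -36 0 0; 0.1 68 -72 0 0; 0.1 102 -108 0 0; 0.1 136 -144 0 0; 0.1 170 -180 0 0"

```text
t: 1.1
tool_pos: [0.3222, -0.2704, 0.3933]
orientation: [-3.113, -0.42, 0.0]
force: [0.7, -0.7, 0.9]
opening: 0.0835
gripper_force: 0.0
```

>>> arm_command:
  increments: "0.1 34 -36 0 0; 0.1 68 -72 0 0; 0.1 102 -108 0 0; 0.1 136 -144 0 0; 0.1 170 -180 0 0"

```text
t: 1.6
tool_pos: [0.4384, -0.0515, 0.3935]
orientation: [3.113, 0.421, 0.0]
force: [0.3, 0.1, -0.1]
opening: 0.084
gripper_force: 0.0
```

>>> arm_command:
  increments: "0.1 34 -36 0 0; 0.1 68 -72 0 0; 0.1 102 -108 0 0.1; 0.1 136 -144 30 0.25; 0.1 160 -170 70 0.35"

```text
t: 2.1
tool_pos: [0.5451, 0.1488, 0.3327]
orientation: [-3.138, 0.134, -0.006]
force: [0.5, 0.2, -0.5]
opening: 0.0843
gripper_force: 0.0
```

```bash
python3 - <<'E'
from h import *
go(.5466,.151,.12,-.082)
t=snap('top')
H=cv2.cvtColor(t,cv2.COLOR_BGR2HSV)
E
```

```text
at [0.545 0.149 0.333] head -0.086 shift [  0.  -2. 213.] turn -0.004 rows 4.3
```

>>> arm_command:
  increments: "0.1 0 -2 50 0; 0.1 0 -2 100 0; 0.1 0 -2 150 0; 0.1 0 -2 200 0; 0.1 0 -2 213 0"

```text
t: 2.65
tool_pos: [0.5389, 0.1471, 0.1115]
orientation: [3.137, -0.127, -0.017]
force: [-0.8, -0.2, -1.0]
opening: 0.0837
gripper_force: 0.0
```

```bash
python3 - <<'E'
from h import *
t=cv2.imread('pics/top0.png').astype(int)
c=t[175:208,258:290]; m=((c.min(2)>120)&(c.max(2)-c.min(2)<40)).astype('uint8')
k=max(cv2.findContours(m,0,1)[0],key=cv2.contourArea); e=cv2.fitEllipse(cv2.convexHull(k)); print(e, cv2.boundingRect(k))
p=(258+e[0][0],175+e[0][1]); print(p,onz('top',[p],.045))
s=cv2.imread('pics/side0.png').astype(int)
c=cv2.resize(s[215:250,285:330].astype('uint8'),None,fx=10,fy=10,interpolation=cv2.INTER_CUBIC); cv2.imwrite('pics/x.png',c)
go(.5466,.151,.047,-.082)
E
```

```text
((15.100740432739258, 15.358023643493652), (19.22574806213379, 19.69993019104004), 70.1939697265625) (6, 6, 20, 20)
(273.10074043273926, 190.35802364349365) [[0.54867344 0.15178558 0.045     ]]
at [0.539 0.147 0.111] head -0.081 shift [ 8. -5. 64.] turn 0.001 rows 1.3
```

>>> arm_command:
  increments: "0.1 0 0 0 0; 0.1 0 0 0 0"

```text
t: 2.85
tool_pos: [0.5452, 0.1482, 0.1211]
orientation: [-3.138, 0.128, -0.004]
force: [0.6, -0.2, -0.3]
opening: 0.0835
gripper_force: 0.0
```

```bash
python3 -c "
from h import *
print(robot.read_state()['dq'].round(3))
go(.548,.1515,.047,-.082)"
```

```text
[ 0.001 -0.026 -0.027 -0.001 -0.004 -0.001]
at [0.545 0.148 0.121] head -0.081 shift [ 2. -3. 74.] turn 0.001 rows 1.5
```

>>> arm_command:
  increments: "0.1 3 -3 25 0; 0.1 3 -3 45 0; 0.1 3 -3 62 0; 0.1 3 -3 72 0; 0.1 3 -3 74 0"

```text
t: 3.35
tool_pos: [0.5481, 0.1509, 0.0459]
orientation: [-3.139, 0.128, -0.003]
force: [0.2, -0.3, 0.3]
opening: 0.0838
gripper_force: 0.0
```

>>> arm_command:
  increments: "0.6 0 0 0 0; 0.6 0 0 0 0; 0.6 0 0 0 0; 0.6 0 0 0 0"
  grip_force: 15

```text
t: 3.75
tool_pos: [0.5479, 0.1509, 0.0458]
orientation: [-3.139, 0.128, -0.003]
force: [-0.6, -0.3, 4.6]
opening: 0.0624
gripper_force: 15.0
```

>>> arm_command:
  increments: "0.6 0 0 -10 0; 0.6 0 0 -30 0; 0.6 0 0 -60 0; 0.6 0 0 -90 0; 0.6 0 0 -100 0"

```text
t: 4.25
tool_pos: [0.5489, 0.1512, 0.1488]
orientation: [-3.138, 0.127, -0.008]
force: [0.3, 1.1, -1.0]
opening: 0.0621
gripper_force: 15.0
```

```bash
python3 -c "
from h import *
go(.552,-.25,.15,-.082)"
```

```text
at [0.549 0.151 0.149] head -0.081 shift [ 36. 400.  -2.] turn 0.001 rows 8.0
```

```bash
python3 - <<'E'
from h import *
a=np.mean([snap('top').astype(float) for _ in range(8)],0).astype(np.uint8)
cv2.imwrite('pics/avg.png',a)
v=[.5109,-.1758,-.0823]; M=R.from_euler('z',v[2]).as_matrix()
# rectify plane z=.034: columns: caddy y from 150 to -150 ; rows: x from 110 to -105, 2.4 px/mm
k=2.4; W=int(300*k);Hh=int(215*k)
jj,ii=np.meshgrid(np.arange(W),np.arange(Hh)); P=np.stack([.110-ii/k/1000,.150-jj/k/1000,np.full(ii.shape,.034)],-1).reshape(-1,3)
w=P@M.T+[v[0],v[1],0]
uv=proj('top',w).astype(np.float32).reshape(Hh,W,2)
r=cv2.remap(a,uv[...,0],uv[...,1],cv2.INTER_CUBIC)
l=cv2.cvtColor(r,cv2.COLOR_BGR2LAB); l[...,0]=cv2.createCLAHE(3,(3,3)).apply(l[...,0]); r=cv2.cvtColor(l,cv2.COLOR_LAB2BGR)
pt=lambda x,y:(int((150-y)*k),int((110-x)*k))
for q in((47,71),(47,-71),(-54.5,144),(-54.5,-144),(107,0),(-13,0)): cv2.drawMarker(r,pt(*q),(0,255,0),0,8,1)
cv2.imwrite('pics/rect.png',r)
E
```

```text
(no output)
```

View pics/rect.png

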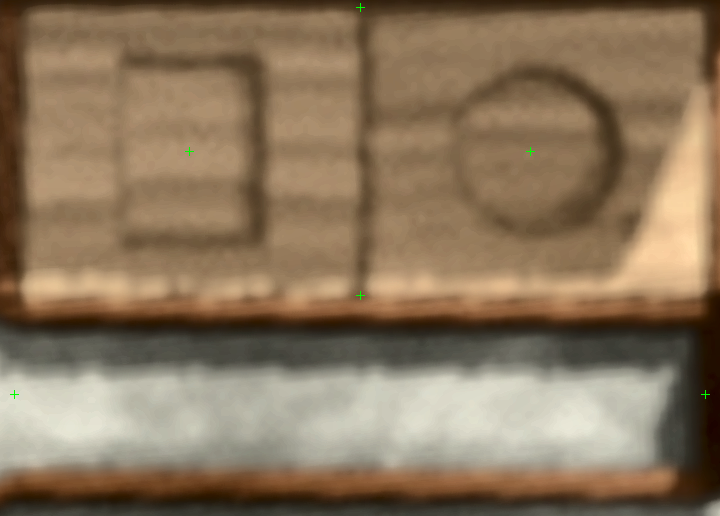

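>>> arm_command:
  increments: "0.6 3 40 0 0; 0.6 7 85 0 0; 0.6 11 130 0 0; 0.6 15 175 0 0; 0.6 19 220 0 0"

```text
t: 5.15
tool_pos: [0.5473, -0.0716, 0.1436]
orientation: [-3.139, 0.127, 0.002]
force: [0.3, -0.8, -1.8]
opening: 0.0626
gripper_force: 15.0
```

>>> arm_command:
  increments: "0.6 5 45 0 0; 0.6 9 90 0 0; 0.6 13 135 0 0; 0.6 16 165 0 0; 0.6 17 181 0 0"

```text
t: 5.65
tool_pos: [0.5495, -0.2543, 0.1435]
orientation: [-3.139, 0.131, 0.002]
force: [-0.5, 1.1, -2.3]
opening: 0.0626
gripper_force: 15.0
```

>>> arm_command:
  increments: "0.6 0 0 0 0; 0.6 0 0 0 0; 0.6 0 0 0 0"

```text
t: 5.95
tool_pos: [0.5504, -0.2501, 0.1442]
orientation: [-3.138, 0.125, 0.001]
force: [-0.1, 0.8, -0.7]
opening: 0.0623
gripper_force: 15.0
```

```bash
python3 -c "
from h import *
go(.552,-.252,.0675,-.082)"
```

```text
at [ 0.55  -0.25   0.144] head -0.08 shift [ 2.  2. 77.] turn 0.002 rows 1.5
```

>>> arm_command:
  increments: "0.6 2 2 25 0; 0.6 2 2 50 0; 0.6 2 2 60 0; 0.6 2 2 60 0; 0.6 2 2 60 0"

```text
t: 6.45
tool_pos: [0.5526, -0.2535, 0.0854]
orientation: [3.139, -0.126, 0.001]
force: [-0.4, 0.4, -1.9]
opening: 0.0623
gripper_force: 15.0
```

>>> arm_command:
  increments: "0.6 0 0 4 0; 0.6 0 0 8 0; 0.6 0 0 10 0; 0.6 0 0 10 0"

```text
t: 6.85
tool_pos: [0.552, -0.2539, 0.0743]
orientation: [-3.139, 0.128, 0.001]
force: [-0.2, 0.2, -1.6]
opening: 0.062
gripper_force: 15.0
```

>>> arm_command:
  increments: "0.6 0 0 4 0; 0.6 0 0 7 0; 0.6 0 0 8 0; 0.6 0 0 8 0"

```text
t: 7.25
tool_pos: [0.5519, -0.2539, 0.0662]
orientation: [-3.139, 0.128, 0.001]
force: [-0.3, 0.1, -0.8]
opening: 0.0625
gripper_force: 15.0
```

>>> arm_command:
  increments: "0.35 0 0 0 0; 0.2 0 0 0 0; 0.2 0 0 0 0; 0.2 0 0 0 0"

```text
t: 7.65
tool_pos: [0.5524, -0.2541, 0.0669]
orientation: [3.139, -0.128, 0.001]
force: [-0.3, 0.7, 0.5]
opening: 0.0739
gripper_force: 0.0
```

>>> arm_command:
  increments: "0.2 0 0 -15 0; 0.2 0 0 -50 0; 0.2 0 0 -90 0; 0.2 0 0 -110 0; 0.2 0 0 -110 0"

```text
t: 8.15
tool_pos: [0.5547, -0.2554, 0.1828]
orientation: [3.135, -0.127, 0.013]
force: [0.6, 0.8, 0.2]
opening: 0.0743
gripper_force: 0.0
```

```bash
python3 -c "
from h import *
go(.4335,.151,.17,1.489)"
```

```text
at [ 0.555 -0.255  0.183] head -0.081 shift [-154. -395.   10.] turn -1.57 rows 8.5
```

```bash
python3 - <<'E'
from h import *
t=lambda p:(180+(p[0]-1)/3,120+(p[1]-1)/3)
a,b=onz('top',[t((147,187))],.034)[0],onz('top',[t((211,181))],.034)[0]
c,d=onz('top',[t((149,233))],.017)[0],onz('top',[t((214,226))],.017)[0]
for p,q in((a,b),(c,d)): print(p,q,np.linalg.norm(p-q),np.arctan2(*(p-q)[:2]))
P=onz('top',[t((179,205))],.034)[0]; print(P)
go(P[0],P[1],.16,0)
E
```

```text
[0.5773489  0.29771601 0.034     ] [0.58437297 0.22835914 0.034     ] 0.06971163463471934 -0.10093029750362972
[0.52927223 0.29678973 0.017     ] [0.53738291 0.22592464 0.017     ] 0.07132771800552067 -0.11395650213846449
[0.55767972 0.26252252 0.034     ]
at [ 0.555 -0.255  0.183] head -0.081 shift [ -39. -517.   21.] turn -0.081 rows 10.4
```

>>> arm_command:
  increments: "0.05 -3 -40 0 0; 0.05 -7 -88 0 0; 0.05 -10 -136 0 0; 0.05 -14 -184 0 0; 0.05 -17 -232 0 0"

```text
t: 8.65
tool_pos: [0.5531, -0.0195, 0.1758]
orientation: [-3.139, 0.128, 0.002]
force: [0.7, -0.3, -0.1]
opening: 0.0885
gripper_force: 0.0
```

>>> arm_command:
  increments: "0.05 -4 -48 0 0; 0.05 -8 -96 0 0; 0.05 -12 -144 0 0; 0.05 -16 -192 0 -0.05; 0.05 -19 -230 0 -0.1"

```text
t: 9.15
tool_pos: [0.5527, 0.212, 0.1758]
orientation: [-3.141, -0.034, 0.002]
force: [0.4, 0.0, -0.7]
opening: 0.0885
gripper_force: 0.0
```

>>> arm_command:
  increments: "0.05 -3 -30 0 -0.05; 0.05 -5 -48 0 -0.09; 0.05 -5 -52 0 -0.09; 0.05 -5 -52 0 -0.09"

```text
t: 9.55
tool_pos: [0.5476, 0.2609, 0.1761]
orientation: [3.136, 0.17, -0.001]
force: [0.1, 0.5, -0.3]
opening: 0.0884
gripper_force: 0.0
```

```bash
python3 -c "
from h import *
go(.5575,.262,.040,.107)"
```

```text
at [0.548 0.261 0.176] head 0.108 shift [ 10.  -0. 136.] turn 0.001 rows 2.7
```

>>> arm_command:
  increments: "0.05 10 0 45 0; 0.05 10 0 85 0; 0.05 10 0 115 0; 0.05 10 0 132 0; 0.05 10 0 136 0"

```text
t: 10.05
tool_pos: [0.5565, 0.2604, 0.0382]
orientation: [3.136, 0.167, -0.006]
force: [0.4, 0.6, 0.1]
opening: 0.0884
gripper_force: 0.0
```

>>> arm_command:
  increments: "0.5 0 0 0 0; 0.5 0 0 0 0; 0.5 0 0 0 0; 0.5 0 0 -10 0; 0.5 0 0 -30 0"
  grip_force: 15

```text
t: 10.55
tool_pos: [0.5566, 0.2621, 0.0703]
orientation: [3.136, 0.171, -0.004]
force: [0.2, 0.3, -0.9]
opening: 0.0722
gripper_force: 15.0
```

```bash
python3 -c "
from h import *
go(.55,.075,.07,1.489)"
```

```text
at [0.557 0.262 0.07 ] head 0.109 shift [-27. 185.   0.] turn -1.38 rows 3.7
```

>>> arm_command:
  increments: "0.5 -6 40 0 0; 0.5 -13 88 0 0; 0.5 -20 136 0 0; 0.5 -26 176 0 -0.14; 0.5 -27 186 0 -0.28"

```text
t: 11.05
tool_pos: [0.5513, 0.0709, 0.072]
orientation: [3.08, 0.611, 0.002]
force: [-0.2, 1.0, -1.4]
opening: 0.0718
gripper_force: 15.0
```

>>> arm_command:
  increments: "0.5 0 0 0 -0.14; 0.5 0 0 0 -0.28; 0.5 0 0 0 -0.42; 0.5 0 0 0 -0.56; 0.5 0 0 0 -0.7"

```text
t: 11.55
tool_pos: [0.5516, 0.0747, 0.072]
orientation: [2.682, 1.635, 0.002]
force: [-0.1, 0.0, -0.5]
opening: 0.0718
gripper_force: 15.0
```

>>> arm_command:
  increments: "0.5 0 0 0 -0.14; 0.5 0 0 0 -0.28; 0.5 0 0 0 -0.4; 0.5 0 0 0 -0.4; 0.5 0 0 0 -0.4"

```text
t: 12.05
tool_pos: [0.5515, 0.0747, 0.0715]
orientation: [2.314, 2.124, 0.001]
force: [-0.8, -0.3, -0.9]
opening: 0.072
gripper_force: 15.0
```

```bash
python3 -c "
from h import *
go(.55,.075,.0415,1.489)"
```

```text
at [0.551 0.075 0.071] head 1.485 shift [ 0. -2. 30.] turn -0.004 rows 0.6
```

>>> arm_command:
  increments: "0.5 0 0 15 0; 0.5 0 0 27 0; 0.5 0 0 31 0; 0.5 0 0 31 0; 0.3 0 0 31 0"

```text
t: 12.55
tool_pos: [0.5511, 0.0746, 0.039]
orientation: [-2.312, -2.127, 0.0]
force: [1.0, 0.0, 3.9]
opening: 0.0718
gripper_force: 15.0
```

>>> arm_command:
  increments: "0.1 0 0 0 0; 0.1 0 0 0 0; 0.1 0 0 -20 0; 0.1 0 0 -50 0; 0.1 0 0 -60 0"

```text
t: 13.05
tool_pos: [0.5525, 0.0746, 0.102]
orientation: [2.309, 2.127, 0.004]
force: [0.6, -0.1, 0.5]
opening: 0.084
gripper_force: 0.0
```

>>> arm_command:
  increments: "0.1 0 0 0 0.14; 0.1 0 0 0 0.28; 0.1 0 0 0 0.42; 0.1 0 0 0 0.56; 0.1 0 0 0 0.7"

```text
t: 13.55
tool_pos: [0.5506, 0.0745, 0.0985]
orientation: [-2.904, -1.198, 0.001]
force: [-0.6, -0.0, 0.1]
opening: 0.0834
gripper_force: 0.0
```

>>> arm_command:
  increments: "0.1 0 0 0 0.14; 0.1 0 0 0 0.28; 0.1 0 0 0 0.42; 0.1 0 0 0 0.56; 0.1 0 0 0 0.7"

```text
t: 14.05
tool_pos: [0.5507, 0.0745, 0.0985]
orientation: [-3.139, -0.13, 0.001]
force: [-0.0, 0.2, 0.5]
opening: 0.0836
gripper_force: 0.0
```

>>> arm_command:
  increments: "0.1 0 0 0 0.14; 0.1 0 0 0 0.17; 0.1 0 0 0 0.17; 0.1 0 0 0 0.17"

```text
t: 14.45
tool_pos: [0.5509, 0.0746, 0.0992]
orientation: [3.139, -0.123, -0.001]
force: [-0.4, 0.6, 0.5]
opening: 0.0837
gripper_force: 0.0
```

```bash
python3 -c "
from h import *
go(.55,.075,.04,-.082)
snap('side','s1.png')
im=cv2.imread('pics/s1.png')[150:310,230:440]; cv2.imwrite('pics/s1c.png',cv2.resize(im,None,fx=3,fy=3,interpolation=cv2.INTER_CUBIC))"
```

```text
at [0.551 0.075 0.099] head -0.078 shift [-1. -0. 59.] turn 0.004 rows 1.2
```

View pics/s1c.png

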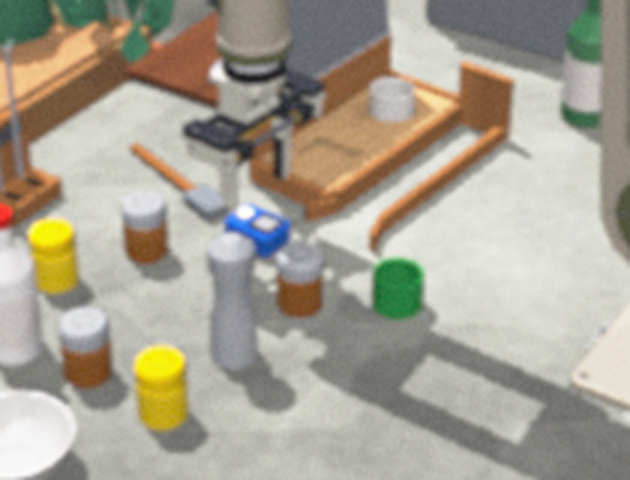

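>>> arm_command:
  increments: "0.1 -1 0 25 0; 0.1 -1 0 45 0; 0.1 -1 0 57 0; 0.1 -1 0 58 0; 0.1 -1 0 58 0"

```text
t: 15.0
tool_pos: [0.5502, 0.0747, 0.0418]
orientation: [3.139, -0.127, -0.0]
force: [0.1, 0.5, 0.9]
opening: 0.0834
gripper_force: 0.0
```

>>> arm_command:
  increments: "0.7 0 0 0 0; 0.7 0 0 0 0; 0.7 0 0 0 0; 0.7 0 0 0 0; 0.7 0 0 0 0"
  grip_force: 18

```text
t: 15.5
tool_pos: [0.5503, 0.0746, 0.0419]
orientation: [3.139, -0.127, 0.001]
force: [0.4, 0.1, 2.1]
opening: 0.052
gripper_force: 18.0
```

>>> arm_command:
  increments: "0.7 0 0 -10 0; 0.7 0 0 -40 0; 0.7 0 0 -70 0; 0.7 0 0 -80 0; 0.7 0 0 -80 0"

```text
t: 16.0
tool_pos: [0.5517, 0.0747, 0.1238]
orientation: [-3.139, 0.128, -0.007]
force: [0.0, 0.1, -1.4]
opening: 0.0515
gripper_force: 18.0
```

```bash
python3 -c "
from h import *
go(.564,-.1105,.12,-.082)"
```

```text
at [0.552 0.075 0.124] head -0.081 shift [ 27. 184.   4.] turn 0.001 rows 3.7
```

>>> arm_command:
  increments: "0.7 7 45 0 0; 0.7 14 92 0 0; 0.7 21 139 0 0; 0.7 26 174 0 0; 0.7 27 185 0 0"

```text
t: 16.5
tool_pos: [0.5608, -0.1152, 0.1195]
orientation: [3.138, -0.132, -0.004]
force: [-0.3, -0.3, -1.1]
opening: 0.0521
gripper_force: 18.0
```

>>> arm_command:
  increments: "0.7 0 0 0 0; 0.7 0 0 15 0; 0.7 0 0 30 0; 0.7 0 0 35 0; 0.7 0 0 35 0"

```text
t: 17.0
tool_pos: [0.5605, -0.1104, 0.0842]
orientation: [-3.138, 0.125, 0.006]
force: [0.6, 0.1, -0.9]
opening: 0.0517
gripper_force: 18.0
```

```bash
python3 -c "
from h import *
go(.564,-.1112,.062,-.082)"
```

```text
at [ 0.561 -0.11   0.084] head -0.08 shift [ 4.  1. 22.] turn 0.002 rows 0.5
```

>>> arm_command:
  increments: "0.7 3 1 0 0; 0.7 3 1 4 0; 0.7 3 1 8 0; 0.7 3 1 12 0; 0.7 3 1 12 0"

```text
t: 17.5
tool_pos: [0.5644, -0.113, 0.0738]
orientation: [-3.139, 0.128, 0.002]
force: [-0.1, -0.6, -1.4]
opening: 0.0517
gripper_force: 18.0
```

>>> arm_command:
  increments: "0.7 0 0 3 0; 0.7 0 0 6 0; 0.7 0 0 6 0"

```text
t: 17.8
tool_pos: [0.5646, -0.1131, 0.068]
orientation: [-3.139, 0.128, 0.001]
force: [-0.3, 0.7, -1.2]
opening: 0.0517
gripper_force: 18.0
```

>>> arm_command:
  increments: "0.7 0 0 2 0; 0.7 0 0 4 0; 0.7 0 0 6 0; 0.7 0 0 6 0"

```text
t: 18.2
tool_pos: [0.5647, -0.1131, 0.0622]
orientation: [-3.139, 0.127, 0.001]
force: [-0.6, 0.2, -0.9]
opening: 0.0518
gripper_force: 18.0
```

>>> arm_command:
  increments: "0.4 0 0 0 0; 0.25 0 0 0 0; 0.25 0 0 0 0; 0.25 0 0 0 0"

```text
t: 18.6
tool_pos: [0.5651, -0.1132, 0.0628]
orientation: [3.139, -0.128, 0.001]
force: [-0.1, -0.2, 0.7]
opening: 0.0691
gripper_force: 0.0
```

>>> arm_command:
  increments: "0.2 0 0 -15 0; 0.2 0 0 -50 0; 0.2 0 0 -90 0; 0.2 0 0 -110 0; 0.2 0 0 -110 0"

```text
t: 19.1
tool_pos: [0.5677, -0.114, 0.1785]
orientation: [3.137, -0.127, 0.013]
force: [-0.2, -0.4, -0.1]
opening: 0.0744
gripper_force: 0.0
```

```bash
python3 -c "
from h import *
go(.4335,.151,.17,1.489)
a=snap('top','t2.png')
c=cv2.resize(a[120:280,180:440],None,fx=3,fy=3,interpolation=cv2.INTER_CUBIC);cv2.imwrite('pics/t2c.png',c)"
```

```text
at [ 0.568 -0.114  0.179] head -0.081 shift [-155. -253.    7.] turn -1.57 rows 5.9
```

View pics/t2c.png

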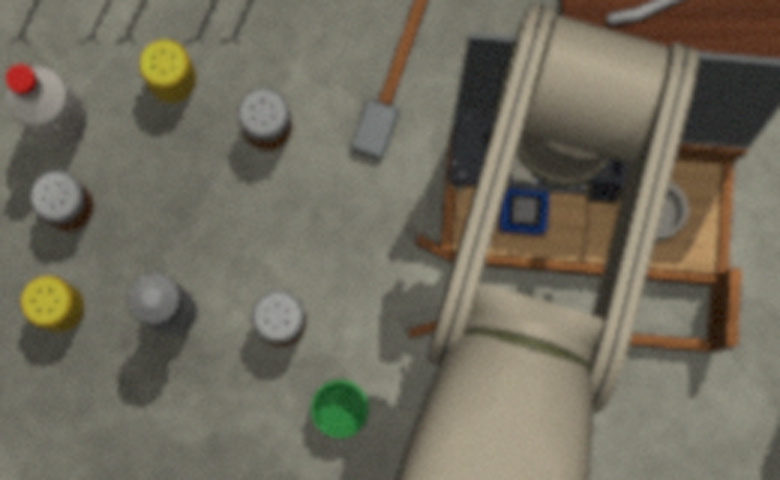

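>>> arm_command:
  increments: "0.2 -20 -35 0 -0.14; 0.2 -45 -75 0 -0.28; 0.2 -70 -115 0 -0.42; 0.2 -95 -155 0 -0.56; 0.2 -118 -195 0 -0.7"

```text
t: 19.65
tool_pos: [0.4609, 0.092, 0.1709]
orientation: [-2.989, -0.964, 0.004]
force: [1.2, 0.9, 0.1]
opening: 0.0741
gripper_force: 0.0
```

```bash
python3 -c "
from h import *
t=lambda p:(180+(p[0]-1)/3,120+(p[1]-1)/3)
for p in((279,317),(264,115),(59,197)): print(onz('top',[t(p)],.076)[0])
go(.432,.151,.16,1.489)
"
```

```text
[0.43233934 0.14972046 0.076     ]
[0.64857117 0.16868251 0.076     ]
[0.55854623 0.38363065 0.076     ]
at [0.461 0.092 0.171] head 0.624 shift [ 11. -65.  11.] turn -0.865 rows 1.3
```

>>> arm_command:
  increments: "0.2 4 -25 0 -0.14; 0.2 8 -50 0 -0.28; 0.2 11 -64 0 -0.42; 0.2 11 -64 0 -0.56; 0.2 11 -64 0 -0.7"

```text
t: 20.15
tool_pos: [0.4336, 0.1497, 0.171]
orientation: [-2.475, -1.933, 0.004]
force: [0.8, -0.1, -0.4]
opening: 0.0742
gripper_force: 0.0
```

>>> arm_command:
  increments: "0.2 0 0 0 -0.14; 0.2 0 0 0 -0.165; 0.2 0 0 0 -0.165; 0.2 0 0 0 -0.165"

```text
t: 20.55
tool_pos: [0.4346, 0.1491, 0.172]
orientation: [-2.319, -2.119, 0.001]
force: [-0.6, 0.0, -0.7]
opening: 0.0746
gripper_force: 0.0
```

```bash
python3 -c "
from h import *
go(.432,.150,.064,1.489)
"
```

```text
at [0.435 0.149 0.172] head 1.48 shift [  1.  -3. 108.] turn -0.009 rows 2.2
```

>>> arm_command:
  increments: "0.2 1 -3 35 0; 0.2 1 -3 70 0; 0.2 1 -3 95 0; 0.2 1 -3 106 0; 0.2 1 -3 108 0"

```text
t: 21.05
tool_pos: [0.4309, 0.1502, 0.0632]
orientation: [-2.316, -2.12, 0.004]
force: [0.3, -0.1, 0.7]
opening: 0.0744
gripper_force: 0.0
```

>>> arm_command:
  increments: "0.3 0 0 0 0; 0.4 0 0 0 0; 0.5 0 0 0 0; 0.5 0 0 0 0; 0.5 0 0 0 0"
  grip_force: 10

```text
t: 21.55
tool_pos: [0.4335, 0.1508, 0.0662]
orientation: [2.315, 2.121, 0.004]
force: [1.7, -0.4, 6.6]
opening: 0.0558
gripper_force: 10.0
```

```bash
python3 -c "
from h import *
y=.05;go(.469+.082*(y+.0316),y,.064,1.489)
y=-.289;go(.469+.082*(y+.0316),y,.064,1.489)
"
```

```text
at [0.434 0.151 0.066] head 1.484 shift [-97.  51.   2.] turn -0.005 rows 2.2
at [0.434 0.151 0.066] head 1.484 shift [-437.   53.    2.] turn -0.005 rows 8.8
```

>>> arm_command:
  increments: "0.5 -15 8 0 0; 0.5 -40 21 0 0; 0.5 -65 34 0 0; 0.5 -88 46 0 0; 0.5 -97 51 0 0"

```text
t: 22.05
tool_pos: [0.4757, 0.0486, 0.0659]
orientation: [2.317, 2.121, 0.003]
force: [-2.9, 6.3, 11.2]
opening: 0.0553
gripper_force: 10.0
```

>>> arm_command:
  increments: "0.5 0 0 0 0; 0.5 0 0 0 0"

```text
t: 22.25
tool_pos: [0.4753, 0.0494, 0.0652]
orientation: [2.316, 2.121, 0.002]
force: [3.1, -0.3, 2.3]
opening: 0.0556
gripper_force: 10.0
```

```bash
python3 -c "
from h import *
y=-.25;go(.469+.082*(y+.0316),y,.064,1.489)
"
```

```text
at [0.475 0.049 0.065] head 1.483 shift [-300.    2.    1.] turn -0.006 rows 6.0
```

>>> arm_command:
  increments: "0.5 -15 1 0 0; 0.5 -40 1 0 0; 0.5 -65 1 0 0; 0.5 -90 2 0 0; 0.5 -100 2 0 0"

```text
t: 22.75
tool_pos: [0.4668, -0.0509, 0.064]
orientation: [-2.316, -2.121, 0.002]
force: [-0.8, 0.5, -0.3]
opening: 0.0557
gripper_force: 10.0
```

>>> arm_command:
  increments: "0.5 -15 0 0 0; 0.5 -40 0 0 0; 0.5 -65 0 0 0; 0.5 -90 0 0 0; 0.5 -100 0 0 0"

```text
t: 23.25
tool_pos: [0.4586, -0.1505, 0.0642]
orientation: [-2.316, -2.121, 0.001]
force: [-0.2, 0.2, -1.3]
opening: 0.0553
gripper_force: 10.0
```

```bash
python3 -c "
from h import *
s=robot.read_state();print(s['force'].round(1));y=s['tool_pos'][1];print(s['tool_pos'][0]-(.469+.082*(y+.0316)))
y=-.29;go(.469+.082*(y+.0316),y,.064,1.489)
"
```

```text
[-0.2  0.2 -1.3]
-0.0006848284712612229
at [ 0.459 -0.15   0.064] head 1.483 shift [-140.    2.    0.] turn -0.006 rows 2.8
```

>>> arm_command:
  increments: "0.5 -20 0 0 0; 0.5 -50 1 0 0; 0.5 -80 1 0 0; 0.5 -105 1 0 0; 0.5 -115 1 0 0"

```text
t: 23.75
tool_pos: [0.4499, -0.2652, 0.0643]
orientation: [-2.317, -2.121, 0.0]
force: [-0.1, 0.7, -1.5]
opening: 0.0558
gripper_force: 10.0
```

>>> arm_command:
  increments: "0.5 -5 0 0 0; 0.5 -10 0 0 0; 0.5 -15 0 0 0; 0.5 -20 0 0 0; 0.5 -23 0 0 0"

```text
t: 24.25
tool_pos: [0.4482, -0.2875, 0.0646]
orientation: [2.315, 2.123, 0.0]
force: [-0.1, 0.8, -1.9]
opening: 0.0552
gripper_force: 10.0
```

>>> arm_command:
  increments: "0.5 -2 0 0 0; 0.5 -4 0 0 0; 0.5 -5 0 0 0; 0.5 -5 0 0 0"

```text
t: 24.65
tool_pos: [0.4476, -0.2926, 0.0646]
orientation: [-2.316, -2.123, 0.0]
force: [0.1, 0.4, -1.9]
opening: 0.0556
gripper_force: 10.0
```

>>> arm_command:
  increments: "0.5 -1 0 0 0; 0.5 -2 0 0 0; 0.5 -3 0 0 0; 0.5 -3 0 0 0"

```text
t: 25.05
tool_pos: [0.4473, -0.2956, 0.0646]
orientation: [2.316, 2.123, -0.0]
force: [0.2, 0.1, -1.5]
opening: 0.0551
gripper_force: 10.0
```

>>> arm_command:
  increments: "0.5 -1 0 0 0; 0.5 -2 0 0 0; 0.5 -3 0 0 0; 0.5 -3 0 0 0"

```text
t: 25.45
tool_pos: [0.4471, -0.2986, 0.0646]
orientation: [2.316, 2.123, -0.0]
force: [-0.3, 0.1, -0.6]
opening: 0.0554
gripper_force: 10.0
```

```bash
python3 -c "
from h import *
a=snap('side','s3.png'); c=cv2.resize(a[130:230,320:450],None,fx=5,fy=5,interpolation=cv2.INTER_CUBIC);cv2.imwrite('pics/s3c.png',c)"
```

```text
(no output)
```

View pics/s3c.png

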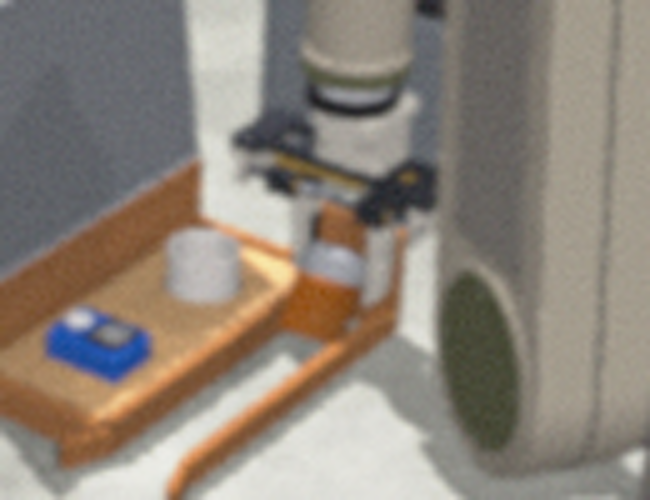

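```bash
python3 -c "
from h import *
print(onz('side',[(387,180.8)],.076), onz('side',[(320+320/5,130+322/5)],.0))
print(proj('side',[[.447,-.2986,.076],[.447,-.2906,.076],[.447,-.283,.076]]))
print(robot.read_state()['force'])"
```

```text
[[ 0.44853503 -0.29378729  0.076     ]] [[ 0.46352221 -0.30466377  0.        ]]
[[387.89074306 180.41797581]
 [386.959244   181.22508571]
 [386.06975954 181.99579794]]
[-1.12061866  1.02422939 -1.67158943]
```

>>> arm_command:
  increments: "0.5 -1 0 0 0; 0.5 -2 0 0 0; 0.5 -3 0 0 0; 0.5 -3 0 0 0"

```text
t: 25.9
tool_pos: [0.447, -0.2998, 0.0644]
orientation: [-2.314, -2.121, -0.003]
force: [-0.4, 9.8, 2.1]
opening: 0.0556
gripper_force: 10.0
```

>>> arm_command:
  increments: "0.5 1 0 0 0; 0.4 1 0 0 0; 0.25 1 0 0 0; 0.2 1 0 0 0; 0.2 1 0 0 0"

```text
t: 26.4
tool_pos: [0.4471, -0.301, 0.0649]
orientation: [2.315, 2.122, -0.0]
force: [-0.3, -0.2, 1.4]
opening: 0.0728
gripper_force: 0.0
```

>>> arm_command:
  increments: "0.2 0 0 -15 0; 0.2 0 0 -50 0; 0.2 0 0 -90 0; 0.2 0 0 -115 0; 0.2 0 0 -120 0"

```text
t: 26.9
tool_pos: [0.4489, -0.3022, 0.1903]
orientation: [2.31, 2.117, 0.002]
force: [0.4, 0.5, 0.2]
opening: 0.0745
gripper_force: 0.0
```

```bash
python3 -c "
from h import *
go(.6486,.1687,.17,1.489)
"
```

```text
at [ 0.449 -0.302  0.19 ] head 1.484 shift [487. 158.  19.] turn -0.005 rows 10.2
```

>>> arm_command:
  increments: "0.2 40 0 0 0; 0.2 88 0 0 0; 0.2 136 0 0 0; 0.2 184 0 0 0; 0.2 232 0 0 0"

```text
t: 27.4
tool_pos: [0.4665, -0.0676, 0.1842]
orientation: [-2.316, -2.122, 0.0]
force: [0.7, -0.5, -0.4]
opening: 0.0742
gripper_force: 0.0
```

>>> arm_command:
  increments: "0.2 48 0 0 0; 0.2 96 0 0 0; 0.2 136 26 0 0; 0.2 171 60 0 0; 0.2 206 94 0 0"

```text
t: 27.9
tool_pos: [0.5792, 0.1296, 0.1842]
orientation: [2.315, 2.124, -0.001]
force: [0.2, -0.7, 0.7]
opening: 0.0742
gripper_force: 0.0
```

>>> arm_command:
  increments: "0.2 25 30 0 0; 0.2 43 52 0 0; 0.2 48 64 0 0; 0.2 48 64 0 0; 0.2 48 64 0 0"

```text
t: 28.4
tool_pos: [0.6459, 0.1696, 0.1836]
orientation: [-2.315, -2.122, 0.002]
force: [-0.4, 0.8, -0.0]
opening: 0.0747
gripper_force: 0.0
```

```bash
python3 -c "
from h import *
go(.6486,.1687,.064,1.489)
"
```

```text
at [0.646 0.17  0.184] head 1.484 shift [ -1.   3. 120.] turn -0.005 rows 2.4
```

>>> arm_command:
  increments: "0.2 -1 3 40 0; 0.2 -1 3 80 0; 0.2 -1 3 107 0; 0.2 -1 3 118 0; 0.2 -1 3 120 0"

```text
t: 28.9
tool_pos: [0.6478, 0.168, 0.0631]
orientation: [-2.315, -2.121, 0.004]
force: [-0.3, -0.2, 0.1]
opening: 0.0744
gripper_force: 0.0
```

>>> arm_command:
  increments: "0.3 0 0 0 0; 0.4 0 0 0 0; 0.5 0 0 0 0; 0.5 0 0 0 0; 0.5 0 0 0 0"

```text
t: 29.4
tool_pos: [0.6512, 0.169, 0.0671]
orientation: [2.314, 2.121, 0.005]
force: [0.6, -0.3, 7.3]
opening: 0.0557
gripper_force: 10.0
```

```bash
python3 -c "
from h import *
print(robot.read_state()['force'])
y=.07;go(.469+.082*(y+.0316),y,.064,1.489)
"
```

```text
[ 0.63126887 -0.31794661  7.2889065 ]
at [0.651 0.169 0.067] head 1.484 shift [-114. -165.    2.] turn -0.005 rows 4.0
```

>>> arm_command:
  increments: "0.5 -10 -14 0 0; 0.5 -28 -41 0 0; 0.5 -50 -72 0 0; 0.5 -72 -104 0 0; 0.5 -92 -133 0 0"

```text
t: 29.9
tool_pos: [0.5103, 0.0885, 0.0669]
orientation: [2.313, 2.121, 0.008]
force: [6.3, 2.9, 10.9]
opening: 0.0562
gripper_force: 10.0
```

>>> arm_command:
  increments: "0.5 -15 -22 0 0; 0.5 -22 -32 0 0; 0.5 -22 -32 0 0; 0.5 -22 -32 0 0"

```text
t: 30.3
tool_pos: [0.4754, 0.0688, 0.0665]
orientation: [2.315, 2.122, 0.0]
force: [-8.0, -4.2, 14.0]
opening: 0.0562
gripper_force: 10.0
```

```bash
python3 -c "
from h import *
print(robot.read_state()['force'])
y=-.13;go(.469+.082*(y+.0316),y,.064,1.489)
"
```

```text
[-8.02886486 -4.19388781 14.04614053]
at [0.475 0.069 0.066] head 1.484 shift [-199.    3.    3.] turn -0.005 rows 4.0
```

>>> arm_command:
  increments: "0.5 -10 1 -2 0; 0.5 -30 2 -2 0; 0.5 -55 3 -2 0; 0.5 -80 3 -2 0; 0.5 -100 3 -2 0"

```text
t: 30.8
tool_pos: [0.4693, -0.0318, 0.0667]
orientation: [2.316, 2.122, -0.0]
force: [-0.2, -0.4, -1.6]
opening: 0.0558
gripper_force: 10.0
```

>>> arm_command:
  increments: "0.5 -20 0 0 0; 0.5 -45 0 0 0; 0.5 -70 0 0 0; 0.5 -90 0 0 0; 0.5 -100 0 0 0"

```text
t: 31.3
tool_pos: [0.4606, -0.1317, 0.0668]
orientation: [2.317, 2.121, -0.0]
force: [0.1, -0.3, -1.4]
opening: 0.0561
gripper_force: 10.0
```

```bash
python3 -c "
from h import *
s=robot.read_state();print(s['force'].round(1));y=s['tool_pos'][1];print(s['tool_pos'],s['tool_pos'][0]-(.469+.082*(y+.0316)))
y=-.23;go(.469+.082*(y+.0316),y,.064,1.489)
"
```

```text
[ 0.1 -0.3 -1.4]
[ 0.46058475 -0.13168901  0.06675649] -0.00020795362156467156
at [ 0.461 -0.132  0.067] head 1.482 shift [-99.   1.   3.] turn -0.007 rows 2.0
```

>>> arm_command:
  increments: "0.5 -20 0 0 0; 0.5 -45 1 0 0; 0.5 -70 1 0 0; 0.5 -85 1 1 0; 0.5 -90 1 1 0"

```text
t: 31.8
tool_pos: [0.4544, -0.2204, 0.0661]
orientation: [2.317, 2.121, 0.002]
force: [-0.5, 6.7, 7.6]
opening: 0.0557
gripper_force: 10.0
```

>>> arm_command:
  increments: "0.5 -3 0 0 0; 0.5 -6 0 0 0; 0.5 -9 0 0 0; 0.5 -12 0 0 0; 0.5 -12 0 0 0"

```text
t: 32.3
tool_pos: [0.4536, -0.2309, 0.0662]
orientation: [2.316, 2.123, 0.002]
force: [-0.5, 3.4, 5.3]
opening: 0.0561
gripper_force: 10.0
```

>>> arm_command:
  increments: "0.5 -2 0 0 0; 0.5 -4 0 0 0; 0.5 -6 0 0 0; 0.5 -6 0 0 0"

```text
t: 32.7
tool_pos: [0.4531, -0.2367, 0.0661]
orientation: [-2.315, -2.123, -0.002]
force: [-0.2, 3.9, 5.2]
opening: 0.0559
gripper_force: 10.0
```

>>> arm_command:
  increments: "0.5 -2 0 0 0; 0.5 -4 0 0 0; 0.5 -6 0 0 0; 0.5 -6 0 0 0"

```text
t: 33.1
tool_pos: [0.4524, -0.241, 0.0655]
orientation: [-2.313, -2.122, -0.004]
force: [2.5, 10.6, 5.6]
opening: 0.056
gripper_force: 10.0
```

>>> arm_command:
  increments: "0.5 -1 0 0 0; 0.5 -2 0 0 0; 0.5 -3 0 0 0; 0.5 -3 0 0 0"

```text
t: 33.5
tool_pos: [0.4518, -0.2436, 0.0651]
orientation: [-2.312, -2.121, -0.004]
force: [1.3, 12.4, 2.7]
opening: 0.0556
gripper_force: 9.7
```

>>> arm_command:
  increments: "0.5 1 0 0 0; 0.4 1 0 0 0; 0.25 1 0 0 0; 0.2 1 0 0 0; 0.2 1 0 0 0"

```text
t: 34.0
tool_pos: [0.4518, -0.2457, 0.0656]
orientation: [2.316, 2.123, -0.0]
force: [-0.5, 1.8, 0.3]
opening: 0.0727
gripper_force: 0.0
```

>>> arm_command:
  increments: "0.2 0 0 -15 0; 0.2 0 0 -50 0; 0.2 0 0 -90 0; 0.2 0 0 -130 0; 0.2 0 0 -150 0"

```text
t: 34.5
tool_pos: [0.4531, -0.2468, 0.2214]
orientation: [2.311, 2.118, 0.002]
force: [0.3, -0.9, 1.0]
opening: 0.0742
gripper_force: 0.0
```

>>> arm_command:
  increments: "0.2 40 0 0 0; 0.2 88 0 0 0; 0.2 136 0 0 0; 0.2 184 0 0 0; 0.2 232 0 0 0"

```text
t: 35.0
tool_pos: [0.4719, -0.013, 0.2172]
orientation: [2.316, 2.121, 0.002]
force: [1.0, 0.1, 0.2]
opening: 0.0743
gripper_force: 0.0
```

>>> arm_command:
  increments: "0.2 40 0 0 0.1; 0.2 75 20 0 0.24; 0.2 100 50 0 0.38; 0.2 110 80 0 0.52; 0.2 115 90 0 0.66"

```text
t: 35.5
tool_pos: [0.5735, 0.0934, 0.2167]
orientation: [2.881, 1.251, 0.003]
force: [0.3, 0.3, -0.3]
opening: 0.0742
gripper_force: 0.0
```

```bash
python3 - <<'E'
from h import *
go(.5585,.3836,.19,0)
a=snap('top','t4.png')
cv2.imwrite('pics/t4c.png',cv2.resize(a[130:270,180:440],None,fx=3,fy=3,interpolation=cv2.INTER_CUBIC))
E
```

```text
at [0.574 0.093 0.217] head 0.819 shift [ 202. -209.   27.] turn 0.819 rows 5.8
```

View pics/t4c.png

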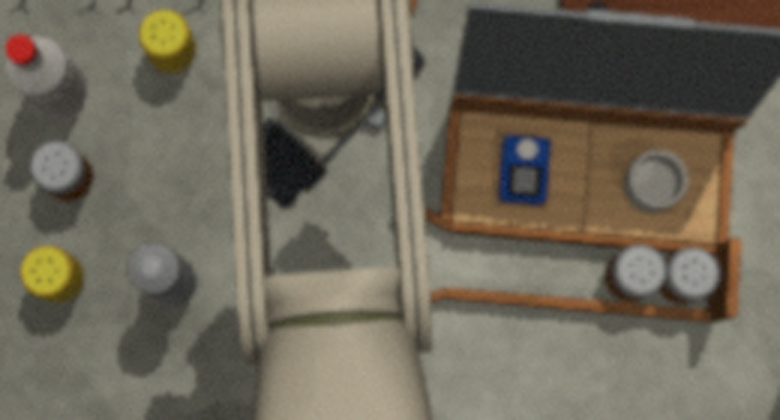

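>>> arm_command:
  increments: "0.2 30 -30 0 0.14; 0.2 62 -64 0 0.28; 0.2 96 -99 0 0.42; 0.2 130 -134 0 0.56; 0.2 164 -169 0 0.7"

```text
t: 36.05
tool_pos: [0.5585, 0.3287, 0.217]
orientation: [-3.136, -0.189, -0.001]
force: [0.3, -0.6, -0.3]
opening: 0.0744
gripper_force: 0.0
```

>>> arm_command:
  increments: "0.2 0 -30 0 0.1; 0.2 0 -50 0 0.12; 0.2 0 -54 0 0.12; 0.2 0 -54 0 0.12"

```text
t: 36.45
tool_pos: [0.5521, 0.3808, 0.2163]
orientation: [3.141, 0.011, 0.001]
force: [0.2, -0.1, -0.7]
opening: 0.0743
gripper_force: 0.0
```

```bash
python3 - <<'E'
from h import *
go(.5585,.3836,.064,0)
a=cv2.imread('pics/t4.png')
for p in((638,270),(693,270)):
    P=onz('top',[(180+(p[0]-1)/3,130+(p[1]-1)/3)],.076)[0]; print(P, P[0]-(.469+.082*(P[1]+.0316)))
E
```

```text
at [0.552 0.381 0.216] head 0.007 shift [  6.  -3. 152.] turn 0.007 rows 3.0
[ 0.45192073 -0.22710568  0.076     ] -0.0010478058992404171
[ 0.45220219 -0.28492136  0.076     ] 0.003974541715474567
```

>>> arm_command:
  increments: "0.2 6 -3 45 0; 0.2 6 -3 90 0; 0.2 6 -3 130 0; 0.2 6 -3 149 0; 0.2 6 -3 152 0"

```text
t: 36.95
tool_pos: [0.5564, 0.3806, 0.0597]
orientation: [3.138, 0.005, -0.009]
force: [-0.5, 0.4, 0.5]
opening: 0.0739
gripper_force: 0.0
```

>>> arm_command:
  increments: "0.3 0 0 0 0; 0.4 0 0 0 0; 0.5 0 0 0 0; 0.5 0 0 0 0; 0.5 0 0 0 0"

```text
t: 37.45
tool_pos: [0.5599, 0.3848, 0.0663]
orientation: [-3.14, -0.006, -0.006]
force: [1.1, 0.5, 7.5]
opening: 0.0559
gripper_force: 10.0
```

```bash
python3 -c "
from h import *
print(robot.read_state()['force'])
go(.55,.11,.066,0)
"
```

```text
[1.09821108 0.50019567 7.5462693 ]
at [0.56  0.385 0.066] head 0.004 shift [-11. 275.  -0.] turn 0.004 rows 5.5
```

>>> arm_command:
  increments: "0.5 0 8 -1 0; 0.5 0 28 -2 0; 0.5 0 55 -2 0; 0.5 0 82 -2 0; 0.5 0 108 -2 0"

```text
t: 37.95
tool_pos: [0.5588, 0.2752, 0.0663]
orientation: [-3.141, -0.007, -0.001]
force: [1.5, 2.3, 2.9]
opening: 0.0559
gripper_force: 10.0
```

>>> arm_command:
  increments: "0.5 -2 28 0 0; 0.5 -4 56 0 0; 0.5 -6 84 0 0; 0.5 -8 112 0 0; 0.5 -10 140 0 0"

```text
t: 38.45
tool_pos: [0.5492, 0.1349, 0.0662]
orientation: [-3.141, -0.006, -0.002]
force: [0.1, 1.9, 2.0]
opening: 0.0558
gripper_force: 10.0
```

>>> arm_command:
  increments: "0.5 -3 20 0 -0.1; 0.5 -4 27 0 -0.24; 0.5 -4 28 0 -0.38; 0.5 -4 28 0 -0.52; 0.5 -4 28 0 -0.66"

```text
t: 38.95
tool_pos: [0.5456, 0.1069, 0.0662]
orientation: [2.966, 1.031, 0.001]
force: [0.7, -1.2, 2.0]
opening: 0.0558
gripper_force: 10.0
```

>>> arm_command:
  increments: "0.5 0 0 0 -0.14; 0.5 0 0 0 -0.28; 0.5 0 0 0 -0.42; 0.5 0 0 0 -0.56; 0.5 0 0 0 -0.7"

```text
t: 39.45
tool_pos: [0.5458, 0.1074, 0.0662]
orientation: [2.433, 1.986, 0.001]
force: [2.0, -0.9, 1.7]
opening: 0.0555
gripper_force: 10.0
```

```bash
python3 -c "
from h import *
print(robot.read_state()['force'])
y=.07;go(.469+.082*(y+.0316),y,.066,1.489)
"
```

```text
[ 1.97574806 -0.87560242  1.68981257]
at [0.546 0.107 0.066] head 1.37 shift [-50. -60.   0.] turn -0.119 rows 1.6
```

>>> arm_command:
  increments: "0.5 -10 -12 0 -0.06; 0.5 -26 -31 0 -0.115; 0.5 -42 -50 0 -0.115; 0.5 -50 -60 0 -0.115; 0.5 -50 -60 0 -0.115"

```text
t: 39.95
tool_pos: [0.4753, 0.0705, 0.0659]
orientation: [2.322, 2.116, -0.0]
force: [-1.4, -0.5, -0.3]
opening: 0.0557
gripper_force: 10.0
```

```bash
python3 -c "
from h import *
print(robot.read_state()['force'])
y=-.03;go(.469+.082*(y+.0316),y,.066,1.489)
y=-.13;go(.469+.082*(y+.0316),y,.066,1.489)
"
```

```text
[-1.38061921 -0.48417148 -0.25973601]
at [0.475 0.071 0.066] head 1.478 shift [-101.    3.   -0.] turn -0.011 rows 2.0
at [0.475 0.071 0.066] head 1.478 shift [-201.    4.    0.] turn -0.011 rows 4.0
```

>>> arm_command:
  increments: "0.5 -15 2 0 -0.01; 0.5 -35 3 0 -0.01; 0.5 -60 3 0 -0.01; 0.5 -85 3 0 -0.01; 0.5 -100 3 0 -0.01"

```text
t: 40.45
tool_pos: [0.4707, -0.0297, 0.0659]
orientation: [2.311, 2.128, 0.001]
force: [0.8, 1.5, 2.5]
opening: 0.0563
gripper_force: 10.0
```

>>> arm_command:
  increments: "0.5 -15 0 0 0; 0.5 -40 0 0 0; 0.5 -65 0 0 0; 0.5 -83 0 0 0; 0.5 -90 0 0 0"

```text
t: 40.95
tool_pos: [0.463, -0.1196, 0.0656]
orientation: [2.312, 2.127, -0.0]
force: [0.6, 1.1, 0.0]
opening: 0.0557
gripper_force: 10.0
```

```bash
python3 -c "
from h import *
s=robot.read_state();print(s['force'].round(1));y=s['tool_pos'][1];print(s['tool_pos'],s['tool_pos'][0]-(.469+.082*(y+.0316)))
"
```

```text
[0.6 1.1 0. ]
[ 0.46295883 -0.11955691  0.06564482] 0.0011712982904898972
```

>>> arm_command:
  increments: "0.5 -12 0 0 0; 0.5 -30 0 0 0; 0.5 -42 1 0 0; 0.5 -48 1 0 0; 0.5 -50 1 0 0"

```text
t: 41.45
tool_pos: [0.4597, -0.1685, 0.0655]
orientation: [-2.311, -2.128, -0.0]
force: [-0.3, 0.5, 0.4]
opening: 0.0557
gripper_force: 10.0
```

>>> arm_command:
  increments: "0.5 -3 0 0 0; 0.5 -6 0 0 0; 0.5 -9 0 0 0; 0.5 -10 0 0 0; 0.5 -10 0 0 0"

```text
t: 41.95
tool_pos: [0.4588, -0.1782, 0.0656]
orientation: [2.311, 2.128, 0.0]
force: [0.5, 1.2, -1.0]
opening: 0.0556
gripper_force: 10.0
```

>>> arm_command:
  increments: "0.5 -1 0 0 0; 0.5 -3 0 0 0; 0.5 -5 0 0 0; 0.5 -6 0 0 0; 0.5 -6 0 0 0"

```text
t: 42.45
tool_pos: [0.4583, -0.1842, 0.0656]
orientation: [-2.311, -2.128, -0.0]
force: [0.3, 1.0, -0.4]
opening: 0.0556
gripper_force: 10.0
```

>>> arm_command:
  increments: "0.5 -1 0 0 0; 0.5 -2 0 0 0; 0.5 -3 0 0 0; 0.5 -3 0 0 0"

```text
t: 42.85
tool_pos: [0.4581, -0.187, 0.0656]
orientation: [-2.31, -2.129, -0.0]
force: [0.4, 3.3, 0.7]
opening: 0.0554
gripper_force: 10.0
```

>>> arm_command:
  increments: "0.5 -1 0 0 0; 0.5 -2 0 0 0; 0.5 -3 0 0 0; 0.5 -3 0 0 0"

```text
t: 43.25
tool_pos: [0.4579, -0.1886, 0.0655]
orientation: [-2.309, -2.127, -0.003]
force: [0.3, 11.1, 3.2]
opening: 0.0555
gripper_force: 10.0
```

>>> arm_command:
  increments: "0.5 1 0 0 0; 0.4 1 0 0 0; 0.25 1 0 0 0; 0.2 1 0 0 0; 0.2 1 0 0 0"

```text
t: 43.75
tool_pos: [0.458, -0.1896, 0.0657]
orientation: [2.31, 2.128, -0.0]
force: [-0.0, -0.4, -0.7]
opening: 0.0727
gripper_force: 0.0
```

>>> arm_command:
  increments: "0.2 0 0 -15 0; 0.2 0 0 -50 0; 0.2 0 0 -90 0; 0.2 0 0 -130 0; 0.2 0 0 -150 0"

```text
t: 44.25
tool_pos: [0.4592, -0.1902, 0.22]
orientation: [2.307, 2.124, 0.002]
force: [0.0, -0.2, -0.7]
opening: 0.0743
gripper_force: 0.0
```

>>> arm_command:
  increments: "0.2 40 0 0 0; 0.2 88 0 0 0; 0.2 136 0 0 0; 0.2 184 0 0 0; 0.2 220 0 0 0"

```text
t: 44.75
tool_pos: [0.4759, 0.0323, 0.2159]
orientation: [2.31, 2.129, 0.001]
force: [1.8, -1.1, 0.3]
opening: 0.0747
gripper_force: 0.0
```

```bash
python3 - <<'E'
from h import *
go(.47,.1,.2,1.489)
a=snap('top','t5.png');b=snap('side','s5.png')
x=cv2.resize(a[130:260,300:440],None,fx=4,fy=4,interpolation=cv2.INTER_CUBIC)
y=cv2.resize(b[130:260,300:360+20],None,fx=3,fy=4,interpolation=cv2.INTER_CUBIC)
cv2.imwrite('pics/c5.png',np.hstack([x,y]))
E
```

```text
at [0.476 0.032 0.216] head 1.489 shift [ 67. -11.  16.] turn 0.0 rows 1.4
```

View pics/c5.png

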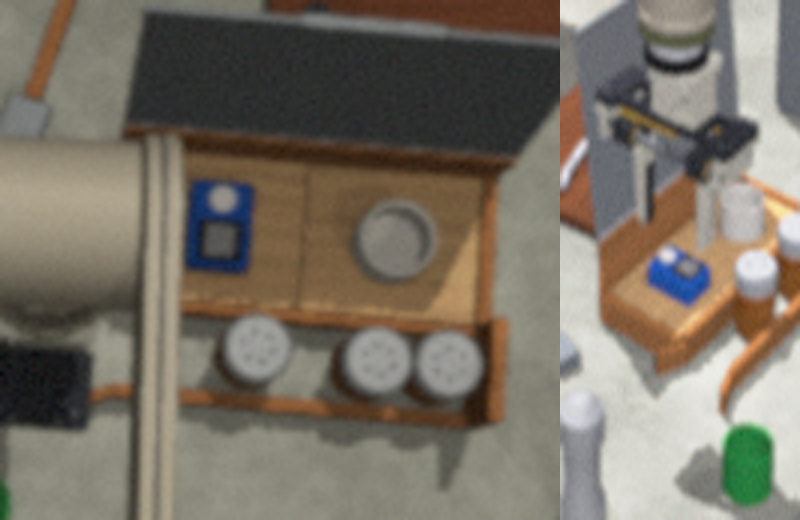

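```bash
python3 - <<'E'
from h import *
for p in((257,346),(377,360),(449,361)):
    P=onz('top',[(300+(p[0]-1.5)/4,130+(p[1]-1.5)/4)],.076)[0]; print(P, P[0]-(.469+.082*(P[1]+.0316)))
go(.461,-.135,.2,1.489)
E
```

```text
[ 0.46271626 -0.13749554  0.076     ] 0.0023996974857248277
[ 0.45207613 -0.23197107  0.076     ] -0.0004934454961136869
[ 0.45156132 -0.28871264  0.076     ] 0.003644555549370765
at [0.476 0.034 0.216] head 1.493 shift [-169.   -2.   16.] turn 0.004 rows 3.4
```

>>> arm_command:
  increments: "0.2 -40 -1 0 0; 0.2 -88 -2 0 0; 0.2 -136 -2 0 0; 0.2 -164 -2 0 0; 0.2 -171 -2 0 0"

```text
t: 45.35
tool_pos: [0.4592, -0.1438, 0.2156]
orientation: [2.314, 2.123, -0.002]
force: [-1.4, 0.7, -0.3]
opening: 0.0748
gripper_force: 0.0
```

>>> arm_command:
  increments: "0.2 0 0 0 0; 0.2 0 0 0 0"

```text
t: 45.55
tool_pos: [0.4599, -0.1397, 0.2155]
orientation: [-2.311, -2.128, -0.0]
force: [0.3, 1.0, 0.5]
opening: 0.0746
gripper_force: 0.0
```

```bash
python3 - <<'E'
from h import *
go(.461,-.1375,.0655,1.489)
E
```

```text
at [ 0.46  -0.14   0.216] head 1.488 shift [  2.   1. 150.] turn -0.001 rows 3.0
```

>>> arm_command:
  increments: "0.2 2 1 45 0; 0.2 2 1 90 0; 0.2 2 1 125 0; 0.2 2 1 143 0; 0.2 2 1 149 0"

```text
t: 46.05
tool_pos: [0.4594, -0.136, 0.0639]
orientation: [-2.305, -2.128, 0.003]
force: [-0.5, 0.6, -0.2]
opening: 0.0746
gripper_force: 0.0
```

>>> arm_command:
  increments: "0.3 0 0 0 0; 0.4 0 0 0 0; 0.5 0 0 0 0; 0.5 0 0 0 0; 0.5 0 0 0 0"

```text
t: 46.55
tool_pos: [0.4625, -0.1385, 0.0683]
orientation: [2.309, 2.127, 0.003]
force: [0.0, 1.9, 6.6]
opening: 0.0559
gripper_force: 10.0
```

>>> arm_command:
  increments: "0.5 -5 0 0 0; 0.5 -15 0 0 0; 0.5 -24 0 0 0; 0.5 -30 0 0 0; 0.5 -32 0 0 0"

```text
t: 47.05
tool_pos: [0.4597, -0.171, 0.0681]
orientation: [2.309, 2.126, 0.002]
force: [0.9, 1.2, 6.2]
opening: 0.0557
gripper_force: 10.0
```

>>> arm_command:
  increments: "0.5 -2 0 0 0; 0.5 -4 0 0 0; 0.5 -6 0 0 0; 0.5 -6 0 0 0"

```text
t: 47.45
tool_pos: [0.4588, -0.1766, 0.0675]
orientation: [2.309, 2.127, 0.001]
force: [0.9, 0.5, 5.9]
opening: 0.0558
gripper_force: 10.0
```

>>> arm_command:
  increments: "0.5 -2 0 0 0; 0.5 -4 0 0 0; 0.5 -6 0 0 0; 0.5 -6 0 0 0"

```text
t: 47.85
tool_pos: [0.4577, -0.1823, 0.0667]
orientation: [2.311, 2.128, 0.0]
force: [3.0, -0.5, 3.6]
opening: 0.0559
gripper_force: 10.0
```

>>> arm_command:
  increments: "0.5 -1 0 0 0; 0.5 -2 0 0 0; 0.5 -3 0 0 0; 0.5 -3 0 0 0"

```text
t: 48.25
tool_pos: [0.457, -0.185, 0.0663]
orientation: [-2.31, -2.128, 0.0]
force: [1.5, 1.0, 1.1]
opening: 0.0559
gripper_force: 10.0
```

>>> arm_command:
  increments: "0.5 -1 0 0 0; 0.5 -2 0 0 0; 0.5 -2 0 0 0; 0.5 -2 0 0 0"

```text
t: 48.65
tool_pos: [0.4568, -0.1859, 0.0663]
orientation: [-2.309, -2.127, -0.001]
force: [1.6, 6.4, 4.9]
opening: 0.0553
gripper_force: 9.9
```

>>> arm_command:
  increments: "0.5 -1 0 0 0; 0.5 -2 0 0 0; 0.5 -2 0 0 0; 0.5 0 0 0 0"

```text
t: 49.05
tool_pos: [0.4566, -0.1861, 0.0661]
orientation: [-2.309, -2.128, -0.0]
force: [1.1, 0.1, 2.0]
opening: 0.056
gripper_force: 10.0
```

>>> arm_command:
  increments: "0.45 0 0 0 0; 0.4 0 0 0 0; 0.3 0 0 0 0; 0.2 0 0 0 0; 0.2 0 0 0 0"

```text
t: 49.55
tool_pos: [0.4568, -0.1873, 0.0664]
orientation: [-2.311, -2.128, 0.001]
force: [-0.8, 0.6, 0.1]
opening: 0.073
gripper_force: 0.0
```

>>> arm_command:
  increments: "0.2 0 0 -10 0; 0.2 0 0 -30 0; 0.2 0 0 -60 0; 0.2 0 0 -100 0; 0.2 0 0 -140 0"

```text
t: 50.05
tool_pos: [0.4566, -0.1869, 0.2084]
orientation: [-2.311, -2.128, 0.001]
force: [1.0, 0.3, 0.7]
opening: 0.0749
gripper_force: 0.0
```

>>> arm_command:
  increments: "0.2 40 0 0 0; 0.2 88 0 -20 0; 0.2 136 0 -40 0; 0.2 184 0 -60 0; 0.2 220 0 -70 0"

```text
t: 50.55
tool_pos: [0.4753, 0.0341, 0.2793]
orientation: [2.309, 2.127, 0.003]
force: [1.3, 0.0, 0.9]
opening: 0.0744
gripper_force: 0.0
```

```bash
python3 - <<'E'
from h import *
go(.47,.1,.2,1.489)
a=snap('top','t6.png');b=snap('side','s6.png')
x=cv2.resize(a[130:260,300:440],None,fx=4,fy=4,interpolation=cv2.INTER_CUBIC)
y=cv2.resize(b[130:260,320:400],None,fx=3,fy=4,interpolation=cv2.INTER_CUBIC)
cv2.imwrite('pics/c6.png',np.hstack([x,y]))
E
```

```text
at [0.475 0.034 0.279] head 1.489 shift [ 65. -11.  79.] turn -0.0 rows 2.1
```

View pics/c6.png

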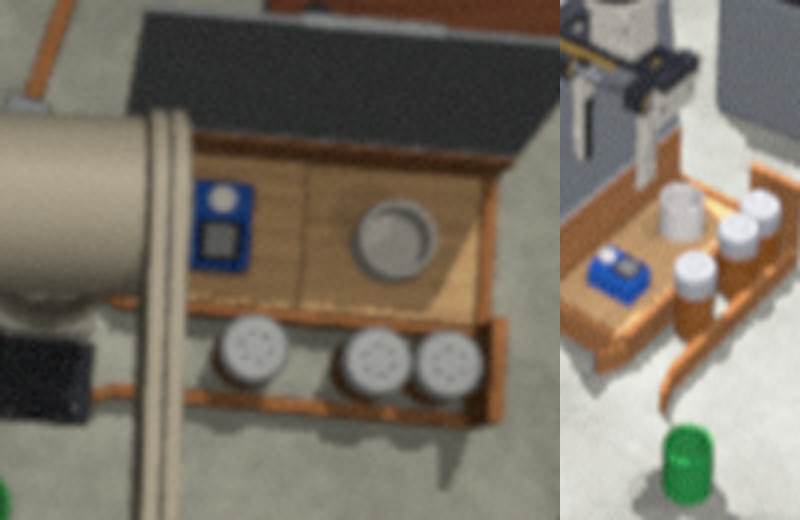

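```bash
python3 - <<'E'
from h import *
y=-.08;go(.469+.082*(y+.0316),y,.15,1.489)
E
```

```text
at [0.476 0.036 0.28 ] head 1.494 shift [-117.   -3.  130.] turn 0.005 rows 3.5
```

>>> arm_command:
  increments: "1 -30 -1 30 0.005; 1 -65 -2 65 0.005; 1 -95 -3 95 0.005; 1 -112 -3 120 0.005; 1 -117 -3 130 0.005"
  grip_force: 10

```text
t: 51.15
tool_pos: [0.4604, -0.0859, 0.144]
orientation: [-2.316, -2.118, 0.004]
force: [-0.1, -0.7, -0.8]
opening: 0.0389
gripper_force: 0.0
```

>>> arm_command:
  increments: "1 0 0 0 0; 1 0 0 0 0; 1 0 0 0 0; 1 0 0 0 0"

```text
t: 51.55
tool_pos: [0.4636, -0.0837, 0.1481]
orientation: [2.313, 2.123, 0.002]
force: [0.3, -0.3, -0.2]
opening: 0.007
gripper_force: 0.0
```

```bash
python3 - <<'E'
from h import *
y=-.08;go(.469+.082*(y+.0316),y,.047,1.489)
E
```

```text
at [ 0.464 -0.084  0.148] head 1.485 shift [  4.   1. 101.] turn -0.004 rows 2.0
```

>>> arm_command:
  increments: "1 4 1 30 0; 1 4 1 60 0; 1 4 1 85 0; 1 4 1 97 0; 1 4 1 100 0"

```text
t: 52.05
tool_pos: [0.4632, -0.0797, 0.0457]
orientation: [-2.314, -2.122, 0.002]
force: [-0.3, 0.5, 1.0]
opening: 0.0006
gripper_force: 0.0
```

>>> arm_command:
  increments: "1 -5 0 0 0; 1 -12 0 0 0; 1 -20 0 0 0; 1 -28 0 0 0; 1 -34 0 0 0"

```text
t: 52.55
tool_pos: [0.4614, -0.1151, 0.0473]
orientation: [2.316, 2.121, 0.001]
force: [0.7, 2.4, 1.8]
opening: 0.001
gripper_force: 0.9
```

>>> arm_command:
  increments: "1 -4 0 0 0; 1 -8 0 0 0; 1 -12 0 0 0; 1 -16 0 0 0; 1 -18 0 0 0"

```text
t: 53.05
tool_pos: [0.4593, -0.1323, 0.0465]
orientation: [-2.316, -2.123, 0.0]
force: [0.2, 1.7, 1.1]
opening: 0.0004
gripper_force: 0.9
```

>>> arm_command:
  increments: "1 -2 0 0 0; 1 -4 0 0 0; 1 -6 0 0 0; 1 -8 0 0 0; 1 -8 0 0 0"

```text
t: 53.55
tool_pos: [0.4586, -0.1403, 0.0465]
orientation: [2.316, 2.123, -0.0]
force: [-0.5, 0.7, 0.3]
opening: 0.0003
gripper_force: 0.0
```

>>> arm_command:
  increments: "1 -2 0 0 0; 1 -4 0 0 0; 1 -6 0 0 0; 1 -6 0 0 0"

```text
t: 53.95
tool_pos: [0.4585, -0.1416, 0.0466]
orientation: [-2.311, -2.12, -0.008]
force: [2.4, 27.1, 8.8]
opening: 0.0004
gripper_force: 13.5
```

>>> arm_command:
  increments: "1 4 0 0 0; 1 10 0 0 0; 1 20 0 0 0; 1 40 0 -10 0; 1 60 0 -30 0"

```text
t: 54.45
tool_pos: [0.4618, -0.0852, 0.0752]
orientation: [-2.315, -2.119, 0.003]
force: [0.2, -0.4, 0.1]
opening: 0.0006
gripper_force: 0.0
```

>>> arm_command:
  increments: "1 40 0 -40 0; 1 75 0 -70 0; 1 110 0 -100 0; 1 140 0 -130 0; 1 160 0 -160 0"

```text
t: 54.95
tool_pos: [0.4769, 0.0754, 0.238]
orientation: [2.314, 2.124, 0.001]
force: [1.0, 0.4, -0.3]
opening: 0.0005
gripper_force: 0.0
```

```bash
python3 - <<'E'
from h import *
a=snap('top','t7.png');b=snap('side','s7.png')
x=cv2.resize(a[130:260,300:440],None,fx=4,fy=4,interpolation=cv2.INTER_CUBIC)
H=cv2.cvtColor(a,cv2.COLOR_BGR2HSV); c=H[195:235,340:440]
m=((c[...,1]<40)&(c[...,2]>115)).astype('uint8'); print(cv2.connectedComponentsWithStats(m)[2:][0], cv2.connectedComponentsWithStats(m)[3])
g=cv2.cvtColor(x,cv2.COLOR_BGR2GRAY)[300:430]
C=cv2.HoughCircles(g,cv2.HOUGH_GRADIENT,1,40,param1=80,param2=18,minRadius=28,maxRadius=42);print(C)
for p in (C[0] if C is not None else []):
    P=onz('top',[(300+(p[0]-1.5)/4,130+(p[1]+300-1.5)/4)],.076)[0]; print(p,P.round(4))
print(robot.read_state()['tool_pos'])
y=cv2.resize(b[130:260,320:400],None,fx=3,fy=4,interpolation=cv2.INTER_CUBIC)
cv2.imwrite('pics/c7.png',np.hstack([x,y]))
E
```

```text
[[   0    0   88   40 2562]
 [  53    0   12    4   35]
 [  66    0    1    1    1]
 [  84    0   16   40  542]
 [  29   15   16   16  196]
 [  47   17   16   16  198]
 [   0   19   25   13  271]
 [  65   18   15   16  193]
 [   0   39    2    1    2]] [[43.28298205 18.26424668]
 [58.74285714  1.17142857]
 [66.          0.        ]
 [92.62915129 18.5904059 ]
 [36.59693878 22.69897959]
 [54.22222222 24.46969697]
 [11.06273063 25.20664207]
 [71.88601036 25.32124352]
 [ 0.5        39.        ]]
[[[307.5  51.5  31. ]
  [450.5  65.5  31.9]
  [378.5  58.5  31.8]]]
[307.5  51.5  31. ] [ 0.4585 -0.1773  0.076 ]
[450.5  65.5  31.9] [ 0.448  -0.2898  0.076 ]
[378.5  58.5  31.8] [ 0.4533 -0.2332  0.076 ]
[0.47952822 0.07584768 0.24172656]
```

```bash
python3 - <<'E'
from h import *
def tri(pt,ps):
    e1,d1=ray('top',[pt]);e2,d2=ray('side',[ps]);d1=d1[0]/np.linalg.norm(d1[0]);d2=d2[0]/np.linalg.norm(d2[0])
    a=np.linalg.lstsq(np.c_[d1,-d2],e2-e1,rcond=None)[0];P=e1+a[0]*d1;Q=e2+a[1]*d2;return (P+Q)/2,(np.linalg.norm(P-Q)*1000).round(1)
t=lambda p:(180+(p[0]-1)/3,120+(p[1]-1)/3)
s=lambda p:(210+(p[0]-1)/3,110+(p[1]-1)/3)
o=np.array([.5117,-.1796]);w=.086
for a,b in(((470,38),(289,75)),((790,58),(437,10))):
    P,e=tri(t(a),s(b)); d=P[:2]-o; x=d@[np.cos(w),-np.sin(w)];y=d@[np.sin(w),np.cos(w)]
    print(P.round(3),e,'caddy',x.round(3),y.round(3),'theta',np.arctan2(P[2]-.098,-(x-.108)))
go(.60,.10,.38,1.489)
E
```

```text
[ 0.663 -0.034  0.328] 0.6 caddy 0.138 0.158 theta 1.6997311752692725
[ 0.64  -0.329  0.318] 17.8 caddy 0.141 -0.137 theta 1.7173540988750002
at [0.48  0.076 0.242] head 1.487 shift [  34.  119. -137.] turn -0.002 rows 3.7
```

>>> arm_command:
  increments: "1 0 0 -45 0; 1 0 0 -90 0; 1 0 0 -135 0; 1 0 0 -165 0; 1 0 0 -180 0"

```text
t: 55.55
tool_pos: [0.4778, 0.0728, 0.4195]
orientation: [2.315, 2.12, 0.004]
force: [0.8, 0.2, 0.5]
opening: 0.0003
gripper_force: 0.0
```

>>> arm_command:
  increments: "1 -24 25 0 0; 1 -55 57 0 0; 1 -87 90 0 0; 1 -120 123 0 0; 1 -152 156 0 0"

```text
t: 56.05
tool_pos: [0.6202, -0.0939, 0.4154]
orientation: [-2.316, -2.121, 0.002]
force: [-0.2, 0.6, 0.2]
opening: 0.0003
gripper_force: 0.0
```

>>> arm_command:
  increments: "1 -32 33 0 0; 1 -58 60 0 0; 1 -70 73 0 0; 1 -70 73 0 0; 1 -70 73 0 0"

```text
t: 56.55
tool_pos: [0.6859, -0.1681, 0.4151]
orientation: [-2.315, -2.12, 0.002]
force: [1.0, 0.0, -0.0]
opening: 0.0006
gripper_force: 0.0
```

```bash
python3 - <<'E'
from h import *
go(.6916,-.165,.3025,1.487)
E
```

```text
at [ 0.686 -0.168  0.415] head 1.483 shift [  4.   6. 113.] turn -0.004 rows 2.3
```

>>> arm_command:
  increments: "1 4 14 0 0; 1 4 16 40 0; 1 4 16 80 0; 1 4 16 108 0; 1 4 16 113 0"

```text
t: 57.05
tool_pos: [0.7001, -0.1634, 0.2986]
orientation: [-2.31, -2.12, 0.006]
force: [0.3, 0.6, -0.4]
opening: 0.0005
gripper_force: 0.0
```

>>> arm_command:
  increments: "1 0 0 0 0; 1 0 0 0 0"

```text
t: 57.25
tool_pos: [0.7029, -0.165, 0.3068]
orientation: [2.313, 2.121, 0.003]
force: [-0.2, 0.2, 0.5]
opening: 0.0005
gripper_force: 0.0
```

```bash
cat >> h.py <<'E'
def cad():
    s=robot.read_state();d=s['tool_pos'][:2]-np.array([.5117,-.1796]);w=.086
    print('Xc',(1000*d@[np.cos(w),-np.sin(w)]).round(1),'Yc',(1000*d@[np.sin(w),np.cos(w)]).round(1),'tip',(1000*s['tool_pos'][2]-25).round(1),s['force'].round(1))
E
python3 -c "
from h import *
cad()"
```

```text
Xc 189.3 Yc 31.0 tip 281.8 [-0.2  0.2  0.5]
```

>>> arm_command:
  increments: "1 0 -15 5 0; 1 0 -34 6 0; 1 0 -50 5 0; 1 0 -65 4 0; 1 0 -70 4 0"

```text
t: 57.75
tool_pos: [0.6331, -0.1594, 0.3033]
orientation: [2.312, 2.119, 0.004]
force: [2.2, 0.1, 1.3]
opening: 0.0007
gripper_force: 1.1
```

>>> arm_command:
  increments: "1 0 -10 1 0; 1 0 -22 3 0; 1 0 -36 5 0; 1 0 -53 11 0; 1 0 -70 17 0"

```text
t: 58.25
tool_pos: [0.5639, -0.1534, 0.285]
orientation: [2.313, 2.12, 0.004]
force: [2.9, -0.1, -0.5]
opening: 0.0003
gripper_force: 0.8
```

```bash
python3 -c "
from h import *
cad()"
```

```text
Xc 49.7 Yc 30.6 tip 260.0 [ 2.9 -0.1 -0.5]
```

>>> arm_command:
  increments: "1 0 -15 8 0; 1 0 -31 18 0; 1 0 -45 30 0; 1 0 -58 42 0; 1 0 -69 56 0"

```text
t: 58.75
tool_pos: [0.4952, -0.1476, 0.2289]
orientation: [2.313, 2.12, 0.003]
force: [-0.5, 0.5, 1.0]
opening: 0.0002
gripper_force: 0.7
```

>>> arm_command:
  increments: "1 0 -10 15 0; 1 0 -18 31 0; 1 0 -25 48 0; 1 0 -30 65 0; 1 0 -33 80 0"

```text
t: 59.25
tool_pos: [0.4624, -0.1448, 0.1477]
orientation: [2.314, 2.121, 0.002]
force: [1.6, -0.2, 1.0]
opening: 0.0007
gripper_force: 0.5
```

```bash
python3 -c "
from h import *
cad()"
```

```text
Xc -52.1 Yc 30.4 tip 122.7 [ 1.6 -0.2  1. ]
```

>>> arm_command:
  increments: "1 0 0 6 0; 1 0 0 11 0; 1 0 0 15 0; 1 0 0 18 0; 1 0 0 19 0"

```text
t: 59.75
tool_pos: [0.4619, -0.1444, 0.1291]
orientation: [2.315, 2.122, 0.0]
force: [-8.3, 3.3, 18.7]
opening: 0.0001
gripper_force: 9.2
```

>>> arm_command:
  increments: "1 0 0 1 0; 1 0 0 2 0; 1 0 0 3 0; 1 0 0 3 0"

```text
t: 60.15
tool_pos: [0.462, -0.1444, 0.1289]
orientation: [2.315, 2.122, 0.0]
force: [-17.4, 7.3, 36.3]
opening: 0.0007
gripper_force: 18.0
```

```bash
python3 -c "
from h import *
cad()"
```

```text
Xc -52.6 Yc 30.7 tip 103.9 [-17.4   7.3  36.3]
```

>>> arm_command:
  increments: "1 0 0 -5 0; 1 0 0 -25 0; 1 0 0 -65 0; 1 0 0 -110 0; 1 0 0 -150 0"

```text
t: 60.65
tool_pos: [0.4615, -0.1442, 0.2769]
orientation: [2.315, 2.122, 0.001]
force: [0.7, -0.6, 0.2]
opening: 0.0003
gripper_force: 0.0
```

>>> arm_command:
  increments: "1 40 0 0 0; 1 85 0 0 0; 1 130 0 0 0; 1 175 0 0 0; 1 210 0 0 0"

```text
t: 61.15
tool_pos: [0.4797, 0.0674, 0.2751]
orientation: [2.315, 2.123, 0.002]
force: [0.5, 0.0, 0.4]
opening: 0.0007
gripper_force: 0.0
```

```bash
python3 - <<'E'
from h import *
b=snap('side','s8.png')
cv2.imwrite('pics/c8.png',cv2.resize(b[130:330,200:440],None,fx=3,fy=3,interpolation=cv2.INTER_CUBIC))
E
```

```text
(no output)
```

View pics/c8.png

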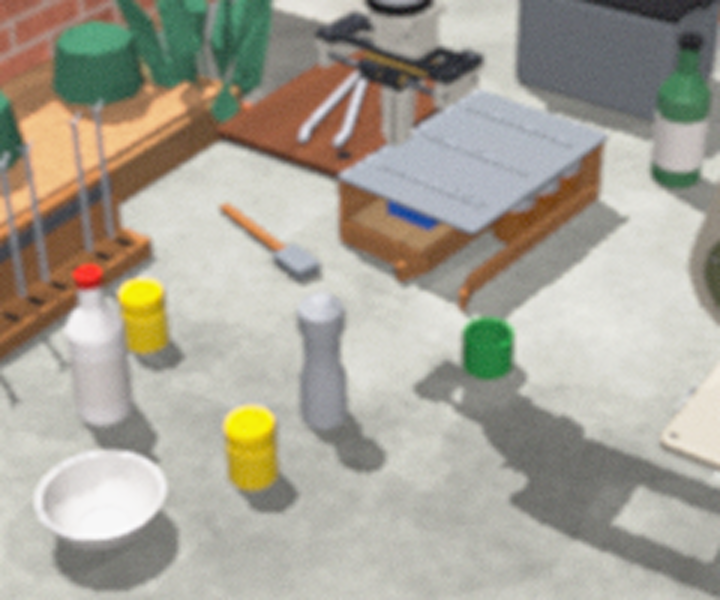

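The crop shows the lid level. The three shaker caps stand evenly at about (518,203), (547,187) and (574,170), the timer is in its nest, and the bystanders have not moved. I am handing in.

```bash
python3 -c "
from h import *
print(robot.close_job())"
```

```text
the job is handed in; nothing more can be done
None
```

I handed the job in at about 61 s: the three amber shakers are packed against the end stop, the ramekin and timer are in their recesses, and the lid is shut. The third shaker was found about 38 mm out of place twice, so I pushed it back before closing the lid. The hand-in gave no verdict.

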